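# Lock out the beam shutter with the square panel key

### The arm

A 7-joint arm with a two-finger parallel gripper is mounted at the origin on a cart in front of the work surface, level with it; the furniture and walls round the work are solid. World frame = base frame: x ahead of the robot, y to its left, z up, the work surface at z = 0. Lengths are in m, angles in degrees, forces in N, time in s.
With the tool pointing down it reaches from about 0.425 to 0.875 m from the base axis. Payload 9.9 kg.
Tool frame: the origin (TCP) lies at the very end of the fingers, on their centre line; the grasp point (between the pads) lies hold_point_z behind it (hold_point_z is the distance from the TCP to the grasp point, in m); z points along the fingers, y is the line along which they close (so a half turn about z gives the same grasp; the last joint's range is limited). The gripper opens to 85 mm and grips with 20 to 120 N. Pads are 22 mm wide; open, the fingers measure 114 mm over their backs; the gripper's body (76 mm by 85 mm) begins 54 mm behind the grasp point. The pads swing forward as they close: fully open they stand 13 mm farther back than shut.
Start: joints at [-70.119, 32.985, 1.427, 82.34, -0.859, 64.687, -3.237], TCP at [0.282, 0.613, 0.231] pointing down, gripper open.
Joint ranges: [-157.87, 157.87], [-19.46, 123.44], [-87.15, 90], [11.01, 140.99], [-62.26, 242.26], [9.8, 113.94], [-161.44, 161.44]. Speed limits (degrees/s): [127.2, 127.2, 172.46, 172.46, 180, 180, 180].

### API

Orientations are given as a 3x3 rotation matrix whose columns are the frame's x, y, z axes.
In Python, from cell import read_state, grab_frame, close_job, hold_point_z gives the robot as it stands.
- The arm moves only by the shell command python3 -m creep 'ROWS'. ROWS is JSON, a list of rows, each a list of 7 numbers: the opening in per cent of the stroke, from 0 (shut) to 100 (fully open), then the shift along the tool's x, y, z in cm, then the turn, a rotation vector about the tool's x, y, z in rad. A call has exactly 8 rows; each row shifts and turns the commanded pose from where the row before left it, along the tool's axes as they then stand; what a row does not reach is not made up. A row lasts 1/8 s, in which the tool goes at most 62.5 mm and 10.7 degrees, less where a joint would pass 70% of its speed; a pose out of reach is approached as far as the arm can. A call is refused whole if a number of a shift passes 6.25 or a number of a turn 0.188, either way. A call with a gripper value outside its range is refused whole. The fingers move at their own pace and stop on an object; the grip force is fixed at half the most. Time passes only in rows, so rows that do not move let the fingers close, or fill a call up. It gives the time, the measured TCP pose, the force, the opening and the grip force at its end, in the units of the state.
- read_state(): the state, without advancing time (a new reading comes with each control period).
- grab_frame(name): name is "side" or "top"; returns a dict with "pixels" (400x640x3 uint8, red, green, blue), "K" (3x3 intrinsics, pixels), "rvec" (rotation vector, rad) and "tvec" (3), from world to camera coordinates, as OpenCV has them. Camera axes: x right, y down, z forward; pixel columns grow to the right and rows downward; lengths in m; the calibration is good to about 2 mm. A picture is of the moment at which its call begins. There is no depth.
- close_job(): hands the job in; it is judged then, once.
The state is a dict: "time": time; "q": joint angles; "joint_vel": joint speeds; "joint_efforts": joint torques, N m; "eef_pos": TCP position; "tcp_rot": TCP orientation; "contact_force": force on the tool from outside, world axes, zero at the start; "wrist_torque": the same for the moment, N m; "gripper_width": finger opening in m; "finger_force": force on a finger pad.
Only numpy, scipy, OpenCV 4.12 (cv2) and the standard library are available. Lean on these libraries where they do the work, as an engineer would, in place of code of your own. Each camera call takes 0.05 s, during which the arm holds its last target. There are 200 camera calls.

### The job

Lock out the beam shutter: on the sloping key-lock box swing the socket's dust cover clear to the left, take the smaller of the two square keys out of the key stand, push it fully home in the recessed square socket and turn it clockwise until it stops. Leave the key standing in the socket at that position with the cover still aside, and leave the larger key and everything else standing where it is.

Things in the scene. Friction and masses are not known exactly. Their poses are not given: they have to be found in the camera images.
- lock_box: fixed aluminium and grey key-lock box raised on a foot plate, mid-table. Origin on the table under the face's centre (155 mm up); x level away from its front, y left, z up. Its flat face, 110 mm up the slope, 120 mm wide, rises 25 degrees towards +x: normal (-sin 25, 0, cos 25). Face edges 132 mm (front) and 178 mm (top) above the table; 50 mm before to 71 mm behind it.
- socket_mouth (a point): centre of the round well in the middle of the face, at the face's surface (turns with the socket): z is the face normal, outward; x and y lie along the sides of the square socket. The well is 18 mm wide and 12 mm deep; at its bottom opens the brass square socket, 11.2 mm wide, 24.5 mm deep (its floor is 36.5 mm below the face).
- spindle (a joint): turn of the square socket about the face normal, rad: 0 at its anticlockwise stop, grows clockwise as seen from in front of the face, 1.4 at its clockwise stop; friction 0.08 N m, stays where it is left; starts at 0 to 0.3. At 0 the socket's x axis points up the slope. A dark ring with a short pointer, at the lower right, shows it; dark marks on the face stand at the two stops.
- cover (a joint): swing of the dust cover, rad: 0 hanging straight down the slope over the socket, grows as it swings to the left (clockwise as seen from in front), stop at 1.9. Its pivot lies 36 mm up the slope from the socket's centre, axis along the face normal. Friction 0.03 N m, stays where it is left; starts at 0 to 0.4. A key passes only beyond about 0.9.
- cover_lug (a point): top centre of the lug, an upright round pin 10 mm thick on the cover's free end, 46 mm from the pivot, standing 14 mm up from the cover, its top 20.5 mm above the face. The cover is a steel strip 3 mm thick, 16 mm wide, with a round end 26 mm wide, lying 3.5 to 6.5 mm above the face. Turns with the cover; z is the face normal.
- key_stand: fixed aluminium bridge in the left part of the table, 145 mm long (x), 45 mm wide (y), its top 55 mm above the table; origin on the table under its centre. Two 21 mm holes on its long centre line, 42.5 mm either side of the centre, each hold one key loosely, at any angle, shank hanging through and flange resting on the top.
- small_key_grip (a point): the smaller steel key, 85 mm long: this point is in the middle of its flat bow (handle plate), 62 mm above the shank's tip; z along the key from shank to bow (up in the stand), x along the bow's width, y across its thickness. Bow 26 mm wide (x), 10 mm thick (y), from 19 mm below to 23 mm above this point. Under it a flange 30 mm wide, its top 23 mm below this point. 70 to 120 g.
- small_key_shoulder (a point): centre of the underside (shoulder) of the small key's flange, 28 mm below its grip point, axes as there; meets the socket's mouth when the key is fully home. Below it hangs the square shank, 10 mm wide, sides along x and y, 34 mm long, tapered over its last 6 mm.
- large_key_grip (a point): the same point of the larger key, to be left alone: bow 38 mm wide, flange 34 mm, shank 14 mm square (does not fit the socket), same heights; either key may stand in either hole
- dropper_bottle: white dropper bottle with a pointed cap, 38 mm wide, 106 mm tall, stands beside the key stand; origin under its foot
- vial_1: capped sample vial, 18 mm wide, 40 mm tall, stands beside the key stand; origin under its foot
- post_holder_1: black post holder with a thumbscrew, 43x34 mm, 38 mm tall, stands behind the key stand; origin under its foot
- power_meter_puck: black round sensor puck, 52 mm wide, 14 mm tall, in front of the lock box; origin under its foot
- lens_tube_1: black lens tube, 30 mm wide, 30 mm tall, at the right front of the lock box; origin under its foot
- vial_2: capped sample vial, 18 mm wide, 40 mm tall, to the left of the lock box; origin under its foot
Mind the look-alikes: they are no part of the job. Leave any blue or red look-alike of the part that bears small_key_grip alone.

How it is judged:
By the outcome, as a careful person would: the job done as asked, in the order asked, and still so for the second after the job is handed in, with the robot touching nothing.
It also fails if it takes over 70 s, if anything falls off the work surface, if the arm or the gripper's body presses on something with over 40 N, if the wrist force passes 120 N, or if a joint passes its speed limit or range.

## Working session

There is one attempt and no reset: what is moved stays moved. The work goes in short steps, Python scripts to look and compute and a shell command to move; the robot and the scene stay as the last step left them, time stands still between calls to the robot, and variables do not carry over. Pictures are saved under pics/ and viewed, at most 12 in all, crops included, and the job is handed in when it is done.

```bash
ls; mkdir -p pics; python3 - <<'E'
from cell import *
import cv2,numpy as np
print(hold_point_z, read_state())
for n in("side","top"):
    f=grab_frame(n); cv2.imwrite(f"pics/{n}0.png",f["pixels"][:,:,::-1]); print(n,f["K"],f["rvec"],f["tvec"])
    np.savez(f"pics/{n}0.npz",**f)
E
```

```text
pics
0.0187 {'time': 0.0, 'q': array([-70.11736087,  33.03236032,   1.42219123,  82.38597449,
        -0.85904959,  64.68574196,  -3.23748872]), 'joint_vel': array([ 0.05912449,  0.01467894, -0.00826704,  0.03878782,  0.12353657,
       -0.06403569,  0.04315584]), 'joint_efforts': array([ 3.08156796e-04, -7.65733624e+01,  2.25022204e+00, -2.85994256e+01,
        1.51886896e-02,  1.20330226e-02,  1.29322387e-05]), 'eef_pos': array([0.281688 , 0.6129241, 0.2304485]), 'tcp_rot': array([[-9.08645872e-01,  4.17567131e-01, -6.08994482e-04],
       [ 4.17567568e-01,  9.08644613e-01, -1.51440159e-03],
       [-7.90047696e-05, -1.63035109e-03, -9.99998668e-01]]), 'contact_force': array([-0.74513345, -0.07526081, -0.19071566]), 'wrist_torque': array([ 0.01669901, -0.04349738,  0.06178838]), 'finger_force': 0.0, 'gripper_width': 0.0850520132886995}
side [[448.41871212   0.         323.14683642]
 [  0.         448.41871212 197.87137826]
 [  0.           0.           1.        ]] [ 0.35415417  2.59360854 -1.46605704] [ 0.48612711 -0.07576875  1.35039916]
top [[364.96851266   0.         317.81230832]
 [  0.         364.96851266 195.49550036]
 [  0.           0.           1.        ]] [ 2.19764056 -2.1432786   0.15711496] [0.15971018 0.59736547 0.96502982]
```

View pics/top0.png

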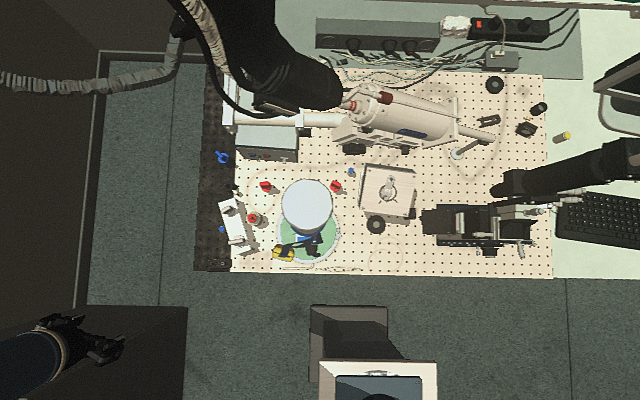

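View pics/side0.png

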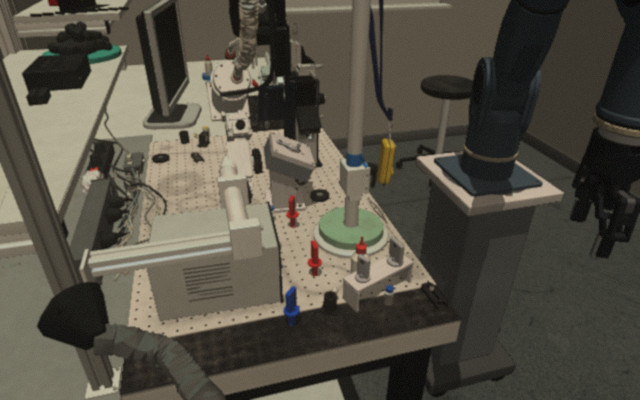

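```bash
cat > h.py <<'E'
import numpy as np,cv2
from cell import *
def load(n,i=0): return dict(np.load(f"pics/{n}{i}.npz"))
def snap(n,i):
    f=grab_frame(n); np.savez(f"pics/{n}{i}.npz",**f); return f
def proj(f,P): return cv2.projectPoints(np.array(P,float).reshape(-1,1,3),f["rvec"],f["tvec"],f["K"],None)[0].reshape(-1,2)
def ray(f,uv):
    R=cv2.Rodrigues(f["rvec"])[0]; c=-R.T@f["tvec"].ravel()
    d=R.T@np.linalg.inv(f["K"])@np.array([uv[0],uv[1],1.]); return c,d/np.linalg.norm(d)
def onz(f,uv,z): c,d=ray(f,uv); return c+d*(z-c[2])/d[2]
def tri(fs,uvs):
    A=np.zeros((3,3));b=np.zeros(3);L=[]
    for f,u in zip(fs,uvs):
        c,d=ray(f,u);M=np.eye(3)-np.outer(d,d);A+=M;b+=M@c;L.append((c,M))
    p=np.linalg.solve(A,b); return p,[np.linalg.norm(M@(p-c)) for c,M in L]
def crop(f,x0,y0,x1,y1,s,name):
    cv2.imwrite(name,cv2.resize(f["pixels"][y0:y1,x0:x1,::-1],None,fx=s,fy=s,interpolation=cv2.INTER_CUBIC))
E
python3 - <<'E'
from h import *
t=load("top");s=load("side")
for f in(t,s):
    print(proj(f,[[0,0,0],[.28,.61,.23],[.6,0,0],[.6,.3,0]]).round(), ray(f,(320,200)))
print(onz(t,(387,190),.155),onz(t,(238,225),.055))
crop(t,200,130,430,280,1,"/dev/null") if 0 else None
a=cv2.resize(t["pixels"][145:275,195:425,::-1],None,fx=3.4,fy=3.4,interpolation=cv2.INTER_CUBIC)
cv2.imwrite("pics/c1.png",a)
b=cv2.resize(s["pixels"][120:330,255:455,::-1],None,fx=2.8,fy=2.8,interpolation=cv2.INTER_CUBIC)
cv2.imwrite("pics/c2.png",b);print(a.shape,b.shape)
E
```

```text
[[378. 421.]
 [107. 329.]
 [379. 196.]
 [273. 193.]] (array([0.4730424 , 0.19732796, 1.02514777]), array([ 0.10815668, -0.02904845, -0.99370937]))
[[485. 173.]
 [583. 244.]
 [289. 200.]
 [319. 270.]] (array([0.79741646, 1.01819979, 0.62692466]), array([-0.22915772, -0.82350625, -0.51896455]))
[0.59632844 0.01038137 0.155     ] [0.50664558 0.3837754  0.055     ]
(442, 782, 3) (588, 560, 3)
```

View pics/c1.png

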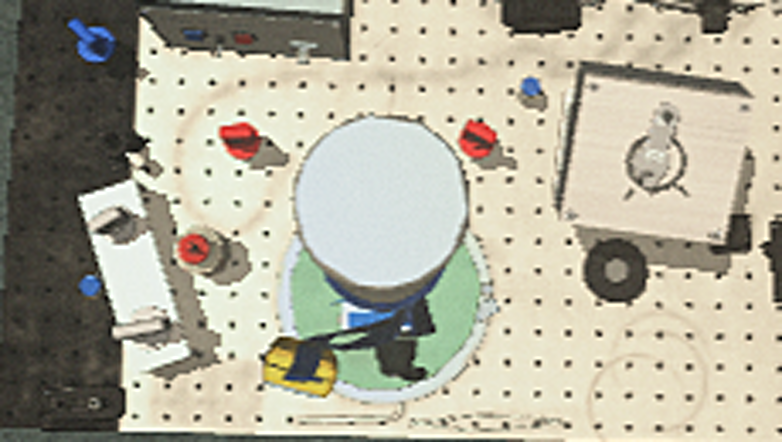

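View pics/c2.png

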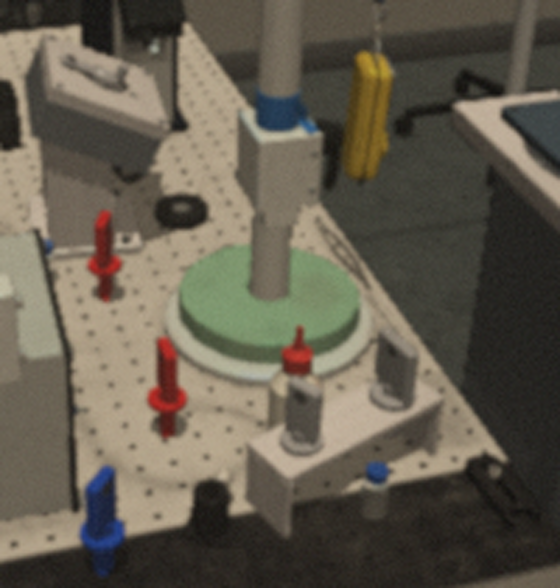

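```bash
python3 - <<'E'
from h import *
t=load("top");s=load("side")
g=lambda f,x0,y0,x1,y1,k:cv2.resize(f["pixels"][y0:y1,x0:x1,::-1],(int((x1-x0)*k),int((y1-y0)*k)),interpolation=cv2.INTER_CUBIC)
A=g(t,212,192,262,262,6.0)   #300x420
B=g(s,338,225,418,313,4.8)   #384x422
im=np.zeros((600,800,3),np.uint8); 
im[:300,:214]=cv2.resize(A,(214,300))
im=np.zeros((600,800,3),np.uint8)
a=g(t,214,195,260,257,6); b=g(t,375,160,415,207,6); c=g(s,342,232,412,290,5);d=g(s,263,128,318,165,6)
im[:372,:276]=a; im[:282,290:530]=b; im[300:590,290:640]=c; im[375:597,0:280]=d[:, :280]
cv2.imwrite("pics/c3.png",im)
for nm,u,v in[("post base",(308,233),None),("yellow",(283,252),(388,162)),("topdisc",(307,207),None)]:
    print(nm, tri([t,s],[u,v]) if v else (onz(t,u,.03),onz(t,u,.5)))
print("pole side base",onz(s,(351,222),.03), "pole ray", ray(s,(357,10)))
E
```

```text
post base (array([0.49051847, 0.19873402, 0.03      ]), array([0.48226467, 0.19806995, 0.5       ]))
yellow (array([0.44195191, 0.25327383, 0.2142231 ]), [np.float64(0.002822147474158723), np.float64(0.0028221474741586833)])
topdisc (array([0.56117209, 0.20335685, 0.03      ]), array([0.51954917, 0.20050946, 0.5       ]))
pole side base [0.48955449 0.18722318 0.03      ] pole ray (array([0.79741646, 1.01819979, 0.62692466]), array([-0.33624334, -0.93088845, -0.14278345]))
```

View pics/c3.png

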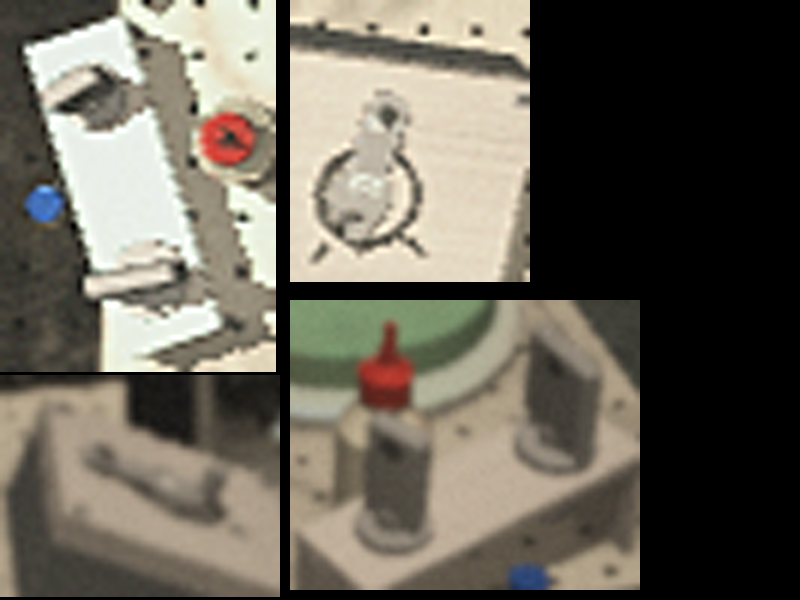

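The key-stand crop shows two grey keys. The upper-left one at top px (226,209) has a bow of about 10 px, roughly 26 mm. The lower one at (237,242) is about 17 px, roughly 40 mm. What could be mistaken for the small key:
- large grey key at (237,242)
- red keys at (265,186) and (336,186)
- blue key at (222,157)
- red bottle cap at (253,218)

I choose the upper grey key at top (226,209), side (363,258). The cover pivot is near top px (391,179). The lug end is near (384,195), so the cover is already slightly to the left.

```bash
python3 - <<'E'
from h import *
t=load("top");s=load("side")
T=lambda x,y:(x/6+214,y/6+195)
S=lambda x,y:((x-290)/5+342,(y-300)/5+232)
B=lambda x,y:((x-290)/6+375,y/6+160)
print("key tri",tri([t,s],[T(72,86),S(396,432)]))
e1,e2=onz(t,T(47,101),.106),onz(t,T(98,72),.106);print("bow top ends",e1,e2,np.linalg.norm(e1-e2),np.degrees(np.arctan2(*(e2-e1)[1::-1])))
l1,l2=onz(t,T(87,285),.106),onz(t,T(185,270),.106);print("large",(l1+l2)/2,np.linalg.norm(l1-l2))
print("side key@.106",onz(s,S(396,432),.106))
# stand corners
for p in[(25,45),(128,15)]:print("stand",onz(t,T(*p),.055))
C=lambda x,y:(x/3.4+195,y/3.4+145)
tl,tr,br,bl=[onz(t,C(*p),z) for p,z in[((583,63),.178),((750,92),.178),((718,243),.132),((563,208),.132)]]
print("face",tl,tr,br,bl,"ctr",(tl+tr+br+bl)/4, np.linalg.norm(tl-tr),np.linalg.norm(bl-br))
for a,b in[(bl,tl),(br,tr)]: print("yaw",np.degrees(np.arctan2(*(b-a)[1::-1])))
for a,b in[(tr,tl),(br,bl)]: print("yaw",np.degrees(np.arctan2(*(b-a)[1::-1]))-90)
print("ring ctr",onz(t,B(370,195),.155),"pivot",onz(t,B(385,112),.176))
print("bottle",onz(t,T(228,138),.1))
for v in[(378,10),(383,80),(386,130)]:
    c,d=ray(s,v); k=(.225-c[1])/d[1]; print("lanyard@y.225",c+k*d)
E
```

```text
key tri (array([0.54357654, 0.4069608 , 0.10136397]), [np.float64(0.00011606861270804322), np.float64(0.00011606861270802387)])
bow top ends [0.53678633 0.4159076  0.106     ] [0.5494783  0.39536258 0.106     ] 0.024149203564989185 -58.293723715880546
large [0.46454764 0.37525466 0.106     ] 0.040688268693411724
side key@.106 [0.54570821 0.41239373 0.106     ]
stand [0.5648611 0.4390581 0.055    ]
stand [0.57940049 0.39444721 0.055     ]
face [0.65512765 0.0643019  0.178     ] [ 0.63789746 -0.05283885  0.178     ] [ 0.53502815 -0.04209151  0.132     ] [0.55757803 0.07082508 0.132     ] ctr [0.59640782 0.01004916 0.155     ] 0.11840116015192693 0.11514622858816448
yaw -3.825696501307651
yaw -5.964377578247573
yaw -8.367613793336318
yaw -11.293621016408451
ring ctr [0.59031713 0.00713897 0.155     ] pivot [0.62070948 0.00578315 0.176     ]
bottle [0.5235529  0.34086688 0.1       ]
lanyard@y.225 [0.47147334 0.225      0.50396948]
lanyard@y.225 [0.45168672 0.225      0.37766061]
lanyard@y.225 [0.43655909 0.225      0.27308615]
```

```bash
cat > box.py <<'E'
from h import *
def linefit(P): v=cv2.fitLine(P.astype(np.float32),cv2.DIST_HUBER,0,.01,.01).ravel(); return v
def box(f,x0=355,y0=155,x1=425,y1=225,thr=None,dbg=1):
    k=4
    im=cv2.resize(f["pixels"][y0:y1,x0:x1],None,fx=k,fy=k,interpolation=cv2.INTER_LINEAR)
    g=cv2.GaussianBlur(cv2.cvtColor(im,cv2.COLOR_RGB2HSV),(0,0),2)
    return im,g
E
python3 - <<'E'
from box import *
t=load("top");s=load("side")
p=t["pixels"]
print("face",p[200,375],p[175,380],"bench",p[185,350],p[225,350],"edge rows y at x=385:",p[158:170,385].tolist(),"x at y=190:",p[190,355:370].tolist(),p[190,404:416].tolist(),"bottom x=375",p[203:220,375].tolist())
E
```

```text
face [228 214 193] [229 218 199] bench [232 222 196] [233 226 200] edge rows y at x=385: [[218, 202, 177], [201, 187, 161], [195, 181, 157], [199, 184, 159], [210, 193, 170], [210, 200, 172], [221, 205, 177], [140, 131, 115], [79, 76, 70], [88, 83, 77], [97, 93, 88], [170, 155, 137]] x at y=190: [[235, 225, 200], [233, 225, 199], [234, 227, 199], [208, 191, 166], [243, 239, 224], [172, 170, 155], [70, 69, 63], [76, 73, 62], [222, 208, 185], [239, 231, 208], [232, 222, 200], [232, 221, 203], [230, 218, 197], [231, 221, 198], [232, 222, 199]] [[226, 212, 190], [225, 211, 190], [228, 218, 194], [229, 217, 194], [223, 208, 186], [226, 212, 190], [226, 215, 193], [225, 212, 189], [230, 216, 194], [207, 192, 173], [117, 111, 92], [83, 78, 66]] bottom x=375 [[227, 214, 195], [227, 214, 191], [229, 219, 196], [228, 215, 192], [229, 219, 198], [228, 212, 193], [227, 214, 192], [230, 219, 195], [235, 224, 202], [210, 197, 176], [136, 128, 108], [153, 146, 124], [69, 66, 57], [60, 55, 51], [66, 63, 54], [62, 59, 50], [59, 56, 50]]
```

```bash
cat > box.py <<'E'
from h import *
def box(f):
    g=f["pixels"].astype(float).mean(2); u0,v0=387,190
    def scan(u,v,du,dv):
        pr=None;i=0
        while i<45:
            a=g[int(round(v+dv*i)),int(round(u+du*i))]
            if i>16 and a<165: 
                fr=(pr-165)/(pr-a); j=i-1+fr; return (u+du*j,v+dv*j)
            pr=a;i+=1
    E={}
    E['t']=[scan(u,188,0,-1) for u in range(372,410,2)]
    E['b']=[scan(u,200,0,1) for u in list(range(366,380,2))+list(range(390,400,2))]
    E['l']=[scan(385,v,-1,0) for v in list(range(170,184,2))+[200,202]]
    E['r']=[scan(390,v,1,0) for v in range(176,206,2)]
    L={}
    for k,P in E.items():
        P=np.array([p for p in P if p],np.float32)
        L[k]=cv2.fitLine(P,cv2.DIST_HUBER,0,.01,.01).ravel()
    def X(a,b):
        a,b=L[a],L[b];k=np.linalg.solve(np.array([[a[0],-b[0]],[a[1],-b[1]]]),b[2:]-a[2:]);return a[2:]+k[0]*a[:2]
    c={k:X(*k) for k in("tl","tr","bl","br")}
    W={k:onz(f,c[k],.178 if k[0]=='t' else .132) for k in c}
    return c,W
if __name__=="__main__":
    t=load("top"); c,W=box(t)
    for k in c: print(k,c[k].round(1),W[k].round(4))
    yw=lambda a,b:np.degrees(np.arctan2(*(W[b]-W[a])[1::-1]))
    print(yw('bl','tl'),yw('br','tr'),yw('tr','tl')-90,yw('br','bl')-90,[np.linalg.norm(W[a]-W[b]) for a,b in(('tl','tr'),('bl','br'),('tl','bl'),('tr','br'))])
    print("ctr",sum(W.values())/4)
E
python3 box.py
```

```text
tl [367.3 166.6] [0.6479 0.0623 0.178 ]
tr [416.8 173.8] [ 0.6338 -0.0558  0.178 ]
bl [357. 218.] [0.5282 0.0793 0.132 ]
br [406.5 222. ] [ 0.5215 -0.0429  0.132 ]
-8.09125333592697 -6.537732568221393 -6.794361946597064 -3.1503924370538243 [np.float64(0.1189026210458388), np.float64(0.12239222642903962), np.float64(0.12933055097800464), np.float64(0.12206413126145522)]
ctr [0.58284146 0.01071583 0.155     ]
```

```bash
cat > rel.py <<'E'
from h import *
from scipy.spatial.transform import Rotation as Ro
def rel(p=None,R=None):
    s=read_state(); T=s["tcp_rot"]
    if p is not None: print("shift cm",(T.T@(np.array(p)-s["eef_pos"])*100).round(2))
    if R is not None: print("turn rad",Ro.from_matrix(T.T@R).as_rotvec().round(3))
def st():
    s=read_state(); print("t%.2f"%s["time"],"p",s["eef_pos"].round(4),"r%.3f"%np.hypot(*s["eef_pos"][:2]),"q",s["q"].round(1),"F",s["contact_force"].round(1),"w%.4f"%s["gripper_width"]); print(s["tcp_rot"].round(3).tolist())
E
python3 -m creep '[[0,0,-4.9,-2,0,0,0],[0,0,-4.9,-2,0,0,0],[0,0,-4.9,-2,0,0,0],[0,0,-4.9,-2,0,0,0],[0,0,-4.9,-2,0,0,0],[0,0,0,0,0,0,0],[0,0,0,0,0,0,0],[0,0,0,0,0,0,0]]'; python3 -c "
from rel import *; st()"
```

```text
time: 1.1
eef_pos: [0.1798, 0.3913, 0.3306]
tcp_rot: [[-0.909, 0.418, -0.0], [0.418, 0.909, -0.001], [-0.0, -0.001, -1.0]]
contact_force: [0.7, 0.3, 0.4]
gripper_width: -0.0
finger_force: 0.0
t1.10 p [0.1798 0.3913 0.3306] r0.431 q [-7.240e+01  6.900e+00  9.000e-01  1.069e+02 -1.000e-01  6.620e+01
 -6.100e+00] F [0.7 0.3 0.4] w-0.0000
[[-0.909, 0.418, -0.0], [0.418, 0.909, -0.001], [-0.0, -0.001, -1.0]]
```

```bash
python3 -m creep '[[0,-5.5,-1,0,0,0,0],[0,-5.5,-1,0,0,0,0],[0,-5.1,-2.4,0,0,0,0],[0,-5.1,-2.4,0,0,0,0],[0,-4.4,-3.5,0,0,0,0],[0,-4.4,-3.5,0,0,0,0],[0,-2.8,-3.5,0,0,0,0],[0,-2.8,-3.5,0,0,0,0]]'; python3 -c "
from rel import *; st()
ps=np.radians(-7);c,s_=np.cos(np.radians(25)),np.sin(np.radians(25))
u=np.array([c*np.cos(ps),c*np.sin(ps),s_]);l=np.array([-np.sin(ps),np.cos(ps),0]);n=np.cross(u,l)
C=np.array([.591,.008,.155]); R=np.c_[-u,l,-n]
rel(C-.009*u-.034*l+.06*n,R)
np.savez('box.npz',u=u,l=l,n=n,C=C)"
```

```text
time: 2.1
eef_pos: [0.4171, 0.0516, 0.3307]
tcp_rot: [[-0.908, 0.418, -0.001], [0.418, 0.908, -0.001], [0.0, -0.002, -1.0]]
contact_force: [0.2, 0.1, -0.2]
gripper_width: -0.0002
finger_force: 0.0
t2.10 p [0.4171 0.0516 0.3307] r0.420 q [-34.9   6.1  24.2 108.7  -2.7  65.9  55.6] F [ 0.2  0.1 -0.2] w-0.0002
[[-0.908, 0.418, -0.001], [0.418, 0.908, -0.001], [0.0, -0.002, -1.0]]
shift cm [-15.47  -0.93  12.5 ]
turn rad [-0.069 -0.433 -0.304]
```

```bash
python3 -m creep '[[0,0,0,0,-0.023,-0.145,-0.101],[0,0,0,0,-0.023,-0.145,-0.101],[0,0,0,0,-0.023,-0.145,-0.101],[0,0,0,0,0,0,0],[0,0,0,0,0,0,0],[0,0,0,0,0,0,0],[0,0,0,0,0,0,0],[0,0,0,0,0,0,0]]'; python3 -c "
from rel import *; st()
b=np.load('box.npz');u,l,n,C=[b[k] for k in 'ulnC']
R=np.c_[-u,l,-n]
rel(C-.009*u-.034*l+.05*n,R)"
```

```text
time: 3.1
eef_pos: [0.4165, 0.053, 0.3312]
tcp_rot: [[-0.899, 0.123, 0.421], [0.112, 0.992, -0.051], [-0.424, 0.001, -0.906]]
contact_force: [0.7, 0.2, 0.3]
gripper_width: -0.0003
finger_force: 0.0
t3.10 p [0.4165 0.053  0.3312] r0.420 q [-42.6  -8.   14.9 126.7  24.   42.4  40.2] F [0.7 0.2 0.3] w-0.0003
[[-0.899, 0.123, 0.421], [0.112, 0.992, -0.051], [-0.424, 0.001, -0.906]]
shift cm [-7.82 -5.74 18.54]
turn rad [ 0.001  0.002 -0.001]
```

```bash
python3 -m creep '[[0,-1.95,-1.43,4.63,0,0,0],[0,-1.95,-1.43,4.63,0,0,0],[0,-1.95,-1.43,4.63,0,0,0],[0,-1.95,-1.43,4.63,0,0,0],[0,0,0,0,0,0,0],[0,0,0,1,0,0,0],[0,0,0,1,0,0,0],[0,0,0,0,0,0,0]]'; python3 -c "
from rel import *; st()
b=np.load('box.npz');u,l,n,C=[b[k] for k in 'ulnC']
R=np.c_[-u,l,-n]
rel(C-.009*u-.034*l+.01*n,R)
for k in('top','side'): f=snap(k,1)
t=load('top',1);s=load('side',1)
g=lambda f,x0,y0,x1,y1,k:cv2.resize(f['pixels'][y0:y1,x0:x1,::-1],None,fx=k,fy=k,interpolation=cv2.INTER_CUBIC)
a=g(t,350,140,430,230,4.8);c=g(s,240,100,330,190,4.4)
im=np.zeros((440,800,3),np.uint8);im[:432,:384]=a;im[:396,390:786]=c;cv2.imwrite('pics/c4.png',im)"
```

```text
time: 4.1
eef_pos: [0.5657, -0.0217, 0.1785]
tcp_rot: [[-0.899, 0.12, 0.422], [0.11, 0.993, -0.05], [-0.425, 0.002, -0.905]]
contact_force: [-0.1, 0.6, 0.4]
gripper_width: 0.0001
finger_force: 0.0
t4.10 p [ 0.5657 -0.0217  0.1785] r0.566 q [-18.3  19.   16.3 126.7  -4.   10.2  82.8] F [-0.1  0.6  0.4] w0.0001
[[-0.899, 0.12, 0.422], [0.11, 0.993, -0.05], [-0.425, 0.002, -0.905]]
shift cm [-0.05 -0.15  2.04]
turn rad [0.002 0.002 0.001]
```

View pics/c4.png

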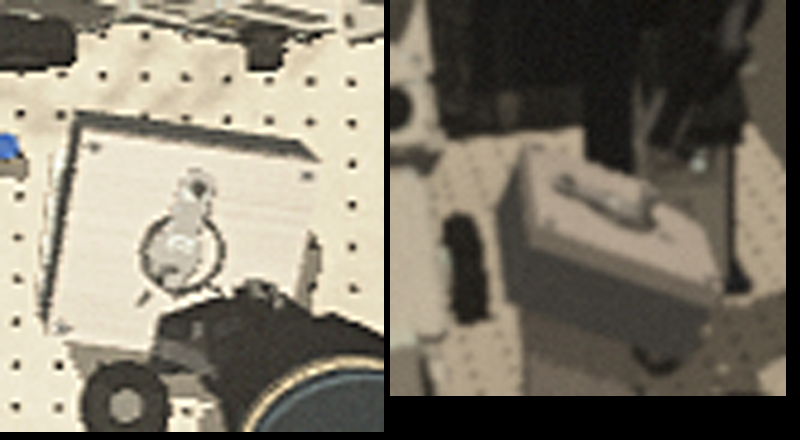

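```bash
python3 -m creep '[[0,0,0,1,0,0,0],[0,0,0,0.9,0,0,0],[0,0,0,0,0,0,0],[0,0,1,0,0,0,0],[0,0,0,0,0,0,0],[0,0,0,0,0,0,0],[0,0,0,0,0,0,0],[0,0,0,0,0,0,0]]'; python3 -c "
from rel import *; st()
b=np.load('box.npz');u,l,n,C=[b[k] for k in 'ulnC']
d=read_state()['eef_pos']-C; print(d@u,d@l,d@n)"
```

```text
time: 5.2
eef_pos: [0.5766, -0.0139, 0.1661]
tcp_rot: [[-0.902, 0.123, 0.415], [0.112, 0.992, -0.051], [-0.418, 0.001, -0.908]]
contact_force: [-0.0, 0.7, -0.8]
gripper_width: -0.0003
finger_force: 0.0
t5.20 p [ 0.5766 -0.0139  0.1661] r0.577 q [-14.1  20.6   9.6 125.7  11.1  10.   66.6] F [-0.   0.7 -0.8] w-0.0003
[[-0.902, 0.123, 0.415], [0.112, 0.992, -0.051], [-0.418, 0.001, -0.908]]
-0.005854084259448363 -0.023497575163434543 0.015004084905914138
```

```bash
python3 -m creep '[[0,0,0,0,0,0.15,0],[0,0,0,0.5,0,0,0],[0,0.25,0,0,0,0,0],[0,0,1,0,0,0,0],[0,0,1,0,0,0,0],[0,0,0,0,0,0,0],[0,0,0,0,0,0,0],[0,0,0,0,0,0,0]]'; python3 -c "
from rel import *; st()
b=np.load('box.npz');u,l,n,C=[b[k] for k in 'ulnC']
d=read_state()['eef_pos']-C; print(d@u,d@l,d@n)"
```

```text
time: 6.2
eef_pos: [0.578, 0.0062, 0.1606]
tcp_rot: [[-0.953, 0.123, 0.275], [0.118, 0.992, -0.033], [-0.277, 0.001, -0.961]]
contact_force: [0.3, 0.0, -0.2]
gripper_width: -0.0001
finger_force: 0.0
t6.20 p [0.578  0.0062 0.1606] r0.578 q [ -8.2  22.7   0.6 117.6   9.2  24.4  67.3] F [ 0.3  0.  -0.2] w-0.0001
[[-0.953, 0.123, 0.275], [0.118, 0.992, -0.033], [-0.277, 0.001, -0.961]]
-0.009129311696100529 -0.0033885617567625584 0.010419316282049245
```

```bash
python3 -m creep '[[0,-0.4,1.1,-0.06,0,0,0],[0,-0.7,0.8,-0.11,0,0,0],[0,-0.8,0.8,-0.12,0,0,0],[0,-0.9,0.5,-0.14,0,0,0],[0,-0.9,0.3,-0.14,0,0,0],[0,-0.8,0.2,-0.12,0,0,0],[0,0,0,0,0,0,0],[0,0,0,0,0,0,0]]'; python3 -c "
from rel import *; st()
b=np.load('box.npz');u,l,n,C=[b[k] for k in 'ulnC']
d=read_state()['eef_pos']-C; print(d@u,d@l,d@n)"
```

```text
time: 7.2
eef_pos: [0.6229, 0.034, 0.1795]
tcp_rot: [[-0.954, 0.127, 0.273], [0.121, 0.992, -0.038], [-0.275, -0.003, -0.961]]
contact_force: [-4.2, -11.5, 3.6]
gripper_width: -0.0001
finger_force: 6.6
t7.20 p [0.6229 0.034  0.1795] r0.624 q [-11.   24.7   0.9 109.8   8.9  30.6  65.5] F [ -4.2 -11.5   3.6] w-0.0001
[[-0.954, 0.127, 0.273], [0.121, 0.992, -0.038], [-0.275, -0.003, -0.961]]
0.03613158770405108 0.029733907764349074 0.010187069736000873
```

```bash
python3 -m creep '[[0,0,-0.8,0,0,0,0],[0,0,0,-2.5,0,0,0],[0,0,0,-5,0,0,0],[0,2,0,-5,0,0,0],[0,5,0,-3,0,0,0],[0,5,0,-1,0,0,0],[0,5,0,0,0,0,0],[0,2,0,0,0,0,0]]'; python3 -c "
from rel import *; st()
rel([.42,.05,.33],np.c_[[-.909,.418,0],[.418,.909,0],[0,0,-1]])
f=snap('top',2);crop(f,355,150,425,225,8,'pics/c5.png');f=snap('side',2)"
```

```text
time: 8.2
eef_pos: [0.3939, 0.0586, 0.2855]
tcp_rot: [[-0.954, 0.121, 0.276], [0.116, 0.993, -0.033], [-0.278, 0.001, -0.961]]
contact_force: [-0.3, -0.2, 0.3]
gripper_width: -0.0003
finger_force: 0.0
t8.20 p [0.3939 0.0586 0.2855] r0.398 q [-18.   -2.2  -4.2 126.6  11.3  41.9  53.4] F [-0.3 -0.2  0.3] w-0.0003
[[-0.954, 0.121, 0.276], [0.116, 0.993, -0.033], [-0.278, 0.001, -0.961]]
shift cm [-3.83 -0.53 -3.53]
turn rad [0.045 0.279 0.308]
```

View pics/c5.png

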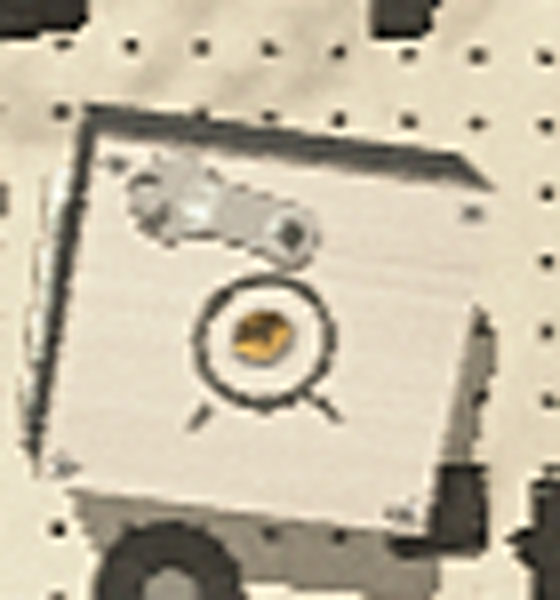

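The crop shows the cover at the upper left, about 1.5 rad. The well with the brass socket is at crop (262,336), which is px (387.9,192.3). The screws are at the corners. The marks are at lower left (200,418) and lower right (325,408), and the pointer is close to the right one.

```bash
python3 - <<'E'
from h import *
fs=[grab_frame("top") for _ in range(8)]; t=fs[0]
A=np.mean([f["pixels"].astype(float) for f in fs],0); np.savez("pics/topavg.npz",A=A)
P=lambda x,y:(x/8+355,y/8+150)
b=np.load('box.npz')
def plane(f,uv,C,n): c,d=ray(f,uv); return c+d*((C-c)@n)/(d@n)
C=b['C'];n=b['n']
for it in range(3):
    W=[plane(t,P(*p),C,n) for p in[(115,163),(470,212),(403,514),(62,466)]]
    tl,tr,br,bl=W; C=sum(W)/4
    l=(tl-tr)+(bl-br); up=(tl-bl)+(tr-br)
    y1=np.degrees(np.arctan2(l[1],l[0]))-90; y2=np.degrees(np.arctan2(up[1],up[0]))
    C=C+np.array([0,0,.155-C[2]]) if abs(C[2]-.155)>.01 else C
    ps=np.radians((y1+y2)/2)
    c,s=np.cos(np.radians(25)),np.sin(np.radians(25))
    u=np.array([c*np.cos(ps),c*np.sin(ps),s]);l_=np.array([-np.sin(ps),np.cos(ps),0]);n=np.cross(u,l_)
    C0=plane(t,P(262.5,339),np.array([C[0],C[1],.155]),n)
    print("C",C,"yaws",y1,y2,[np.linalg.norm(W[i]-W[i-1]).round(4) for i in range(4)])
u_,l=u,l_
g=A.mean(2)
# ring centre: dark pixels within 5..16 px
Q=[];V=[]
G=cv2.resize(g[150:225,355:425].astype(np.float32),None,fx=4,fy=4,interpolation=cv2.INTER_CUBIC)
ys,xs=np.mgrid[0:G.shape[0],0:G.shape[1]]; px=(xs+.5)/4-.5+355; py=(ys+.5)/4-.5+150
m=(G<165)
pts=np.array([plane(t,(a,c_),C,n)-C for a,c_ in zip(px[m],py[m])]); uu=pts@u;ll=pts@l
r=np.hypot(uu,ll); k=(r>.013)&(r<.0225)
# circle fit
for _ in range(3):
    M=np.c_[2*uu[k],2*ll[k],np.ones(k.sum())]; sol=np.linalg.lstsq(M,uu[k]**2+ll[k]**2,rcond=None)[0]
    rr=np.sqrt(sol[2]+sol[0]**2+sol[1]**2); r=np.hypot(uu-sol[0],ll-sol[1]); k=(abs(r-rr)<.0025)
print("ring ctr off (u,l)",sol[:2],"R",rr)
Cr=C+sol[0]*u+sol[1]*l; print("Cr",Cr)
ang=np.degrees(np.arctan2(-(ll-sol[1]),-(uu-sol[0]))) # 0 = down, + toward right
for a0,a1 in((-65,-15),(15,65)):
  for r0 in np.arange(rr*1e3-3,rr*1e3+14,1):
    q=(r*1e3>r0)&(r*1e3<=r0+1)&(ang>a0)&(ang<a1)
    if q.sum()>2: print(a0,"r%.0f"%r0,q.sum(),"ang %.1f sd %.1f"%(ang[q].mean(),ang[q].std()))
np.savez('box.npz',u=u,l=l,n=n,C=Cr); print("n",n)
E
```

```text
C [0.5899469  0.00843141 0.15448808] yaws -6.4896129072232185 -6.093987610357824 [np.float64(0.0966), np.float64(0.1066), np.float64(0.0969), np.float64(0.1059)]
C [0.58994484 0.0084141  0.154488  ] yaws -6.441028464367847 -6.093523311627109 [np.float64(0.0965), np.float64(0.1067), np.float64(0.0969), np.float64(0.1061)]
C [0.58994477 0.0084135  0.154488  ] yaws -6.439346005780166 -6.093520953212342 [np.float64(0.0965), np.float64(0.1067), np.float64(0.0969), np.float64(0.1061)]
ring ctr off (u,l) [0.00094246 0.00061245] R 0.019697456051046204
Cr [0.59086067 0.00892906 0.1548863 ]
-65 r17 11 ang -36.6 sd 15.5
-65 r18 39 ang -40.9 sd 14.3
-65 r19 44 ang -39.7 sd 14.4
-65 r20 48 ang -39.6 sd 14.9
-65 r21 37 ang -41.9 sd 14.1
-65 r22 3 ang -55.7 sd 3.3
-65 r26 6 ang -29.9 sd 1.7
-65 r27 11 ang -29.6 sd 2.6
-65 r28 13 ang -29.1 sd 2.7
-65 r29 10 ang -28.9 sd 2.2
-65 r30 11 ang -29.2 sd 2.4
-65 r31 10 ang -29.4 sd 2.1
-65 r32 9 ang -29.0 sd 1.8
-65 r33 9 ang -29.0 sd 1.7
15 r17 16 ang 40.1 sd 16.0
15 r18 43 ang 40.6 sd 14.7
15 r19 43 ang 40.7 sd 14.0
15 r20 44 ang 40.7 sd 14.8
15 r21 41 ang 36.2 sd 12.8
15 r22 24 ang 36.0 sd 10.8
15 r23 9 ang 42.3 sd 10.6
15 r24 9 ang 49.3 sd 2.2
15 r25 11 ang 50.2 sd 2.7
15 r26 10 ang 50.5 sd 2.6
15 r27 11 ang 51.6 sd 2.6
15 r28 9 ang 51.5 sd 1.9
15 r29 8 ang 51.0 sd 1.6
15 r30 8 ang 50.9 sd 1.7
15 r31 8 ang 51.6 sd 1.8
15 r32 9 ang 51.1 sd 1.8
15 r33 7 ang 51.0 sd 1.2
n [-0.42009315  0.04612962  0.90630779]
```

```bash
python3 - <<'E'
from h import *
A=np.load("pics/topavg.npz")["A"].mean(2).astype(np.float32);t=load("top",2)
b=np.load('box.npz');u,l,n,C=[b[k] for k in 'ulnC']
for r in(19.7,21,22,23,24,25,26,28):
    th=np.radians(np.arange(10,74,4)); P=[C+r/1e3*(-np.cos(a)*u-np.sin(a)*l) for a in th]
    q=proj(t,P).astype(np.float32); print(r,[int(v) for v in cv2.remap(A,q[None,:,0],q[None,:,1],cv2.INTER_LINEAR)[0]])
# brass square
G=A[183:202,378:398].astype(int); B=np.load("pics/topavg.npz")["A"]
hs=(B[:,:,0]-B[:,:,2])[184:200,379:397].astype(int); print(hs)
print(proj(t,[C]))
E
```

```text
19.7 [72, 77, 80, 91, 96, 91, 77, 82, 107, 104, 107, 122, 118, 97, 115, 97]
21 [102, 96, 111, 110, 102, 94, 87, 120, 119, 99, 110, 169, 167, 146, 148, 110]
22 [126, 121, 156, 165, 157, 133, 119, 164, 149, 100, 126, 187, 210, 193, 193, 162]
23 [159, 151, 196, 220, 210, 178, 168, 209, 175, 126, 135, 193, 226, 224, 215, 200]
24 [194, 191, 210, 222, 229, 227, 205, 216, 197, 149, 150, 182, 215, 230, 223, 219]
25 [226, 226, 222, 223, 225, 224, 223, 219, 203, 152, 139, 166, 205, 228, 226, 221]
26 [223, 223, 222, 222, 221, 220, 221, 223, 212, 165, 109, 136, 201, 222, 224, 220]
28 [218, 218, 217, 217, 217, 217, 217, 219, 225, 205, 109, 137, 209, 219, 221, 218]
[[ 31  31  30  31  31  32  34  30  23  18  20  26  36  40  35  34  34  34]
 [ 30  32  32  32  32  19  11  11  18  22  20  15  10  18  29  36  29  30]
 [ 29  30  37  24  11  25  32  35  32  31  34  35  34  19   8  30  37  31]
 [ 32  37  22  12  18  37  30  29  30  30  31  32  33  37  24  10  36  32]
 [ 30  28  14  22  37  28  28  31  29  32  33  33  31  32  33  29  22  35]
 [ 36  23  17  37  31  29  57  78  72  54  48  32  32  30  32  35  17  34]
 [ 30  19  37  31  29  36  56  78  56  33  54  60  34  34  32  33  28  22]
 [ 28  17  36  29  33  41  42  37  31  46 104 127  52  31  33  35  27  17]
 [ 20  27  37  28  32  33  71  78  78  56 134  88  29  34  32  32  28  17]
 [ 27  24  36  29  31  86 148 143 128 120  99  40  25  34  30  31  28  16]
 [ 26  16  35  32  31  21  36 106 102  92  41  26  34  31  31  36  25  30]
 [ 30  15  37  32  31  32  29  21  17  17  25  33  31  32  33  30  12  30]
 [ 34  17  24  38  31  30  30  30  30  29  31  31  32  33  36  23  16  36]
 [ 32  30  14  32  37  32  31  30  30  30  32  31  32  36  22  15  38  33]
 [ 32  32  30  11  22  37  32  33  34  32  32  32  35  20  19  37  31  30]
 [ 32  32  32  31  14  17  17  31  30  28  29  19  11  19  15  32  36  36]]
[[387.58627011 192.26336371]]
```

```bash
cat > fk.py <<'E'
import numpy as np, itertools
from scipy.spatial.transform import Rotation as Ro
from scipy.optimize import least_squares
D=[([-70.117,33.032,1.422,82.386,-.859,64.686,-3.237],[.2817,.6129,.2304],[[-.909,.418,-.001],[.418,.909,-.0015],[0,-.0016,-1]]),
([-72.4,6.9,.9,106.9,-.1,66.2,-6.1],[.1798,.3913,.3306],[[-.909,.418,0],[.418,.909,-.001],[0,-.001,-1]]),
([-34.9,6.1,24.2,108.7,-2.7,65.9,55.6],[.4171,.0516,.3307],[[-.908,.418,-.001],[.418,.908,-.001],[0,-.002,-1]]),
([-42.6,-8,14.9,126.7,24,42.4,40.2],[.4165,.053,.3312],[[-.899,.123,.421],[.112,.992,-.051],[-.424,.001,-.906]]),
([-18.3,19,16.3,126.7,-4,10.2,82.8],[.5657,-.0217,.1785],[[-.899,.12,.422],[.11,.993,-.05],[-.425,.002,-.905]]),
([-14.1,20.6,9.6,125.7,11.1,10,66.6],[.5766,-.0139,.1661],[[-.902,.123,.415],[.112,.992,-.051],[-.418,.001,-.908]]),
([-8.2,22.7,.6,117.6,9.2,24.4,67.3],[.578,.0062,.1606],[[-.953,.123,.275],[.118,.992,-.033],[-.277,.001,-.961]]),
([-11,24.7,.9,109.8,8.9,30.6,65.5],[.6229,.034,.1795],[[-.954,.127,.273],[.121,.992,-.038],[-.275,-.003,-.961]]),
([-18,-2.2,-4.2,126.6,11.3,41.9,53.4],[.3939,.0586,.2855],[[-.954,.121,.276],[.116,.993,-.033],[-.278,.001,-.961]])]
def fk(q,P,S,pts=False):
    q=np.array(q)*1.0; H,a,b,c,e,e2,w,y0,y7=P[:9]; o=P[9:13]
    z=lambda d:Ro.from_euler('z',d,degrees=True); y=lambda d:Ro.from_euler('y',d,degrees=True)
    R=z(S[0]*q[0]+y0)*y(q[1]); p=np.array([0,0,H]); L=[p]
    R3=R*z(S[1]*q[2]+o[0]); p=p+R3.apply([e,0,a]); L.append(p)
    R4=R3*y(q[3]); R5=R4*z(S[2]*q[4]+o[1]); p=p+R4.apply([e2,0,0])+R5.apply([0,0,b]); L.append(p)
    R6=R5*y(q[5]); p=p+R6.apply([w,0,0])
    R7=R6*z(S[3]*q[6]+y7); p=p+R7.apply([0,0,c]); 
    return (p,R7.as_matrix()) if not pts else (p,R7.as_matrix(),L)
def fit():
    best=None
    for S in itertools.product([1,-1],repeat=4):
        f=lambda P:np.concatenate([np.r_[(fk(q,P,S)[0]-p)*5,(fk(q,P,S)[1]-np.array(R)).ravel()] for q,p,R in D])
        for y0,y7 in itertools.product([0,90,180,270],repeat=2):
            if abs(((S[0]*-70+y0-65+180)%360)-180)>100: pass
            r=least_squares(f,[.36,.46,.46,.35,0,0,0,y0,y7,0,0,0,0],max_nfev=40)
            if best is None or r.cost<best[0]: best=(r.cost,S,r.x)
    return best
if __name__=="__main__":
    c,S,P=fit(); print(c,S,P.round(4)); np.savez("fk.npz",S=S,P=P)
    for q,p,R in D: print((fk(q,P,S)[0]-p).round(4))
E
timeout 500 python3 fk.py
```

```text
0.01014651477032797 (-1, -1, -1, -1) [ 3.501000e-01  5.956000e-01  4.169000e-01  4.161000e-01 -5.600000e-03
  2.950000e-02  5.500000e-03  3.535422e+02  8.653800e+01  2.443200e+00
 -8.426000e-01  0.000000e+00  0.000000e+00]
[ 0.0087 -0.0007  0.0004]
[-0.0105  0.0041  0.0001]
[-0.0079  0.0088 -0.0027]
[0.0024 0.0015 0.0045]
[-0.0004 -0.0001 -0.0013]
[-0.0012 -0.0008  0.0003]
[-0.0025 -0.0001  0.0001]
[ 0.0017 -0.0039 -0.0009]
[ 0.0005  0.0082 -0.0006]
```

```bash
cat > fk2.py <<'E'
from fk import *
S=(-1,-1,-1,-1)
def fk(q,P,pts=False):
    q=np.array(q)*1.0; H,a,b,c,e,e2,w,y0,y7,o3,o5,o2,o4,o6,ey,wy,sh,cx,cy=P
    z=lambda d:Ro.from_euler('z',d,degrees=True); y=lambda d:Ro.from_euler('y',d,degrees=True)
    R=z(-q[0]+y0); p=R.apply([sh,0,0])+[0,0,H]; R=R*y(q[1]+o2); L=[p]
    R=R*z(-q[2]+o3); p=p+R.apply([e,ey,a]); L.append(p)
    R=R*y(q[3]+o4); p=p+R.apply([e2,0,0]); R=R*z(-q[4]+o5); p=p+R.apply([0,wy,b]); L.append(p)
    R=R*y(q[5]+o6); p=p+R.apply([w,0,0]); R=R*z(-q[6]+y7); p=p+R.apply([cx,cy,c]); L.append(p)
    return (p,R.as_matrix()) if not pts else L
if __name__=="__main__":
    P0=np.load("fk.npz")["P"]; x0=np.r_[P0[:11],np.zeros(8)]
    f=lambda P:np.concatenate([np.r_[(fk(q,P)[0]-p)*5,(fk(q,P)[1]-np.array(R)).ravel()] for q,p,R in D]+[P[4:7]*.01,P[14:]*.01,P[9:14]*1e-4])
    r=least_squares(f,x0); print(r.cost,r.x.round(3)); np.savez("fk2.npz",P=r.x)
    for q,p,R in D: print((fk(q,r.x)[0]-p).round(4),abs(fk(q,r.x)[1]-np.array(R)).max().round(3))
E
python3 fk2.py
```

```text
0.0006045566572810489 [ 2.76000e-01  5.88000e-01  3.97000e-01  3.63000e-01  2.00000e-03
  5.00000e-03  4.00000e-03  3.59655e+02  8.97870e+01  9.70000e-02
 -2.70000e-02 -8.80000e-02  2.58000e-01 -1.88000e-01 -4.30000e-02
  2.00000e-03  2.00000e-03 -4.00000e-03 -2.00000e-03]
[ 0.0006 -0.0005 -0.0002] 0.001
[-0.0007  0.0005  0.0006] 0.001
[-0.0027 -0.0006  0.0004] 0.002
[-0.0011 -0.0012 -0.0006] 0.001
[-0.0018 -0.0001  0.0012] 0.002
[-0.0017 -0.      0.0003] 0.0
[ 0.0013 -0.0001 -0.0006] 0.002
[ 0.002   0.0008 -0.0012] 0.001
[0.0038 0.002  0.0002] 0.002
```

```bash
cat > ik.py <<'E'
from fk2 import *
P=np.load("fk2.npz")["P"]
lo=np.array([-157.87,-19.46,-87.15,11.01,-62.26,9.8,-161.44]);hi=np.array([157.87,123.44,90,140.99,242.26,113.94,161.44])
def ik(p,R,q0,ref=None,w=1e-4):
    ref=q0 if ref is None else ref
    f=lambda q:np.r_[(fk(q,P)[0]-p)*10,(fk(q,P)[1]-R).ravel()*3,(q-ref)*w]
    r=least_squares(f,np.clip(q0,lo+.1,hi-.1),bounds=(lo,hi)); e=fk(r.x,P); return r.x,np.linalg.norm(e[0]-p),abs(e[1]-R).max()
E
python3 - <<'E'
from ik import *
b=np.load('box.npz');u,l,n,C=[b[k] for k in 'ulnC']
rng=np.random.default_rng(0)
q0=np.array([-12,20,5,126,5,12,0.])
for name,base in(("y=+u",0),("y=-u",np.pi),("y=+l",-np.pi/2),("y=-l",np.pi/2)):
  for h in(.0,.008):
    for s in(.06,.75,1.46):
      a=base+s; yv=np.cos(a)*u-np.sin(a)*l; R=np.c_[np.cross(yv,-n),yv,-n]
      sols=[]
      for k in range(14):
        q=q0+rng.normal(size=7)*[30,10,30,8,40,10,90]
        x,ep,er=ik(C+(.0093+h)*n,R,q)
        if ep<.0015 and er<.01: sols.append(x.round(0).astype(int).tolist())
      print(name,h,s,len(sols),sols[:3])
E
```

```text
y=+u 0.0 0.06 12 [[-39, 28, 42, 124, -60, 17, 42], [-15, 22, 7, 124, 19, 11, -36], [-18, 22, 12, 124, 9, 11, -26]]
y=+u 0.0 0.75 12 [[-38, 28, 41, 124, -58, 16, 1], [-27, 24, 25, 124, -25, 11, -31], [-24, 23, 21, 124, -16, 10, -41]]
y=+u 0.0 1.46 12 [[-16, 22, 10, 124, 12, 11, -109], [-39, 29, 44, 124, -62, 18, -35], [-30, 25, 29, 124, -37, 12, -60]]
y=+u 0.008 0.06 14 [[-42, 29, 47, 124, -62, 19, 44], [27, 25, -52, 124, 66, 32, -83], [-27, 23, 24, 124, -20, 11, 2]]
y=+u 0.008 0.75 12 [[-24, 22, 20, 123, -9, 11, -47], [-24, 22, 19, 123, -8, 11, -48], [-25, 22, 21, 124, -13, 11, -44]]
y=+u 0.008 1.46 10 [[-24, 22, 21, 124, -13, 11, -84], [-20, 21, 15, 124, 0, 11, -97], [-23, 22, 19, 124, -8, 11, -89]]
y=-u 0.0 0.06 14 [[1, 21, -14, 124, 49, 16, 114], [-29, 24, 28, 125, -35, 11, -161], [-29, 24, 28, 125, -35, 11, -161]]
y=-u 0.0 0.75 10 [[28, 27, -53, 125, 70, 33, 54], [-6, 21, -5, 125, 41, 13, 83], [-14, 21, 6, 125, 23, 11, 101]]
y=-u 0.0 1.46 13 [[-18, 22, 12, 125, 10, 10, 72], [-4, 21, -8, 125, 45, 14, 38], [-8, 21, -2, 125, 37, 13, 45]]
y=-u 0.008 0.06 14 [[-4, 20, -7, 124, 39, 15,
[... 1021 characters left out ...]
21, 22, 16, 124, -4, 10, -103], [-36, 27, 40, 124, -57, 16, -50], [-28, 24, 27, 124, -31, 11, -76]]
y=-l 0.0 0.75 14 [[-37, 28, 42, 124, -61, 17, -86], [5, 21, -19, 124, 53, 18, 161], [-35, 27, 38, 124, -55, 15, -92]]
y=-l 0.0 1.46 14 [[-35, 27, 38, 125, -56, 14, -131], [9, 22, -24, 124, 57, 20, 116], [-11, 21, 3, 124, 28, 11, 145]]
y=-l 0.008 0.06 11 [[-19, 21, 13, 124, 5, 11, -112], [-18, 21, 12, 124, 8, 12, -115], [-27, 23, 25, 124, -22, 12, -85]]
y=-l 0.008 0.75 14 [[-28, 23, 27, 124, -28, 12, -119], [-37, 26, 40, 124, -54, 16, -93], [-37, 26, 41, 124, -55, 16, -92]]
y=-l 0.008 1.46 14 [[-32, 24, 33, 125, -41, 13, -145], [-40, 28, 46, 125, -62, 18, -125], [-17, 21, 10, 124, 12, 11, 161]]
```

```bash
python3 -c "
from rel import *; st()
a=np.radians(32);y=np.array([np.cos(a),np.sin(a),0]);z=np.array([0,0,-1.]);R=np.c_[np.cross(y,z),y,z]
rel(None,R)
W=[[.38,.08,.33],[.38,.08,.33],[.37,.18,.33],[.304,.304,.33],[.5435,.406,.30]]
for i in range(1,5): print((R.T@(np.array(W[i])-W[i-1])*100).round(2))
print(R.T@(np.array(W[0])-read_state()['eef_pos'])*100)"
```

```text
t8.70 p [0.3966 0.0579 0.2855] r0.401 q [-17.9  -1.9  -4.1 126.4  11.3  41.9  53.5] F [ 0.  -0.2  0.5] w0.0002
[[-0.953, 0.123, 0.275], [0.118, 0.992, -0.033], [-0.277, 0.001, -0.961]]
turn rad [0.125 0.262 0.883]
[0. 0. 0.]
[9.01 4.45 0.  ]
[14.01  0.97  0.  ]
[-4.04 25.72  3.  ]
[ 2.75219524 -0.23547983 -4.4483813 ]
```

```bash
python3 -m creep '[[0,0,0,0,0.021,0.044,0.147],[0,0,0,0,0.021,0.044,0.147],[0,0,0,0,0.021,0.044,0.147],[0,0,0,0,0.021,0.044,0.147],[0,0,0,0,0.021,0.044,0.147],[0,0,0,0,0.021,0.044,0.147],[0,2.7,-0.2,-4.4,0,0,0],[0,0,0,0,0,0,0]]' && python3 -m creep '[[0,4.5,2.2,0,0,0,0],[0,4.5,2.2,0,0,0,0],[0,4.7,0.3,0,0,0,0],[0,4.7,0.3,0,0,0,0],[0,4.7,0.3,0,0,0,0],[0,0,0,0,0,0,0],[0,0,0,0,0,0,0],[0,0,0,0,0,0,0]]'; python3 -c "
from rel import *; st()
a=np.radians(32);y=np.array([np.cos(a),np.sin(a),0]);z=np.array([0,0,-1.]);R=np.c_[np.cross(y,z),y,z]
rel([.5435,.406,.25],R)"
```

```text
time: 9.7
eef_pos: [0.3811, 0.0812, 0.3317]
tcp_rot: [[-0.533, 0.846, 0.002], [0.846, 0.533, 0.002], [0.001, 0.003, -1.0]]
contact_force: [0.1, 0.2, -0.6]
gripper_width: 0.0001
finger_force: 0.0
time: 10.7
eef_pos: [0.3031, 0.3025, 0.3296]
tcp_rot: [[-0.529, 0.848, -0.002], [0.848, 0.529, -0.0], [0.001, -0.002, -1.0]]
contact_force: [-0.8, -1.7, 0.2]
gripper_width: 0.0001
finger_force: 0.0
t10.70 p [0.3031 0.3025 0.3296] r0.428 q [-37.7   7.1 -15.4 106.9   2.   66.3 -21.8] F [-0.8 -1.7  0.2] w0.0001
[[-0.529, 0.848, -0.002], [0.848, 0.529, -0.0], [0.001, -0.002, -1.0]]
shift cm [-3.95 25.89  7.91]
turn rad [-0.002 -0.001 -0.001]
```

```bash
python3 -m creep '[[40,-0.8,5.2,1.6,0,0,0],[40,-0.8,5.2,1.6,0,0,0],[40,-0.8,5.2,1.6,0,0,0],[40,-0.8,5.2,1.6,0,0,0],[40,-0.8,5.1,1.5,0,0,0],[40,0,0,5,0,0,0],[40,0,0,5,0,0,0],[40,0,0,0,0,0,0]]'; python3 -c "
from rel import *; st()
a=np.radians(32);y=np.array([np.cos(a),np.sin(a),0]);z=np.array([0,0,-1.]);R=np.c_[np.cross(y,z),y,z]
rel([.5435,.406,.0703],R)
t=snap('top',3);s=snap('side',3)
g=lambda f,x0,y0,x1,y1,k:cv2.resize(f['pixels'][y0:y1,x0:x1,::-1],None,fx=k,fy=k,interpolation=cv2.INTER_CUBIC)
a=g(t,200,180,270,265,5);c=g(s,320,190,420,290,4.4)
im=np.zeros((440,800,3),np.uint8);im[:425,:350]=a;im[:440,355:795]=c;cv2.imwrite('pics/c6.png',im)"
```

```text
time: 11.7
eef_pos: [0.5416, 0.4044, 0.1466]
tcp_rot: [[-0.53, 0.848, -0.008], [0.848, 0.53, -0.005], [-0.0, -0.009, -1.0]]
contact_force: [-0.1, 0.5, 0.2]
gripper_width: 0.034
finger_force: 0.0
t11.70 p [0.5416 0.4044 0.1466] r0.676 q [-34.2  37.7 -11.2  87.3   8.1  56.3 -15.7] F [-0.1  0.5  0.2] w0.0340
[[-0.53, 0.848, -0.008], [0.848, 0.53, -0.005], [-0.0, -0.009, -1.0]]
shift cm [0.04 0.32 7.62]
turn rad [-0.009  0.     0.   ]
```

View pics/c6.png

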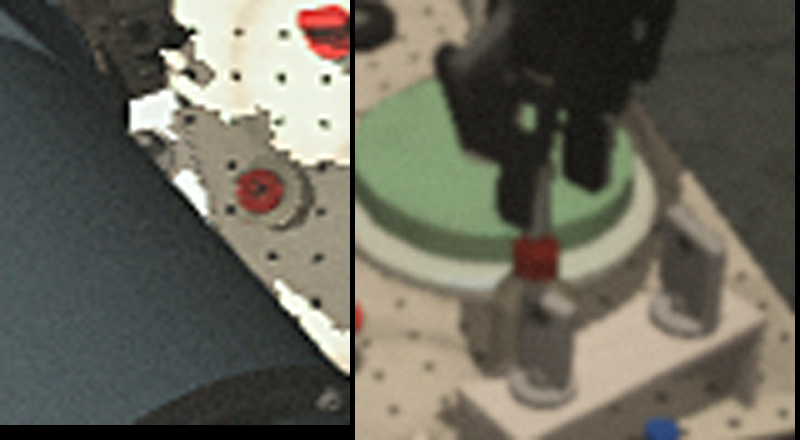

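```bash
python3 -c "
from rel import *
s=load('side',3); q=lambda p:((proj(s,[p])[0]-[320,190])*4.4+[355,0]).round(0)
p=read_state()['eef_pos'];y=read_state()['tcp_rot'][:,1]
print(q(p),q(p+.017*y),q(p-.017*y)); print('bowtop at my est',q([.5435,.406,.106]),q([.5365,.417,.106]),q([.5505,.395,.106]),'flange',q([.5435,.406,.06]))
print(onz(s,((558-355)/4.4+320,298/4.4+190),.106))"
```

```text
[551. 204.] [525. 222.] [576. 186.]
bowtop at my est [545. 291.] [570. 304.] [520. 278.] flange [539. 375.]
[0.53978624 0.41196769 0.106     ]
```

```bash
python3 -m creep '[[40,0.18,0.4,0,0,0,0],[40,0,0,2,0,0,0],[40,0,0,2,0,0,0],[40,0,0,2,0,0,0],[40,0,0,1.6,0,0,0],[40,0,0,0,0,0,0],[0,0,0,0,0,0,0],[0,0,0,0,0,0,0]]'&& python3 -m creep '[[0,0,0,0,0,0,0],[0,0,0,0,0,0,0],[0,0,0,0,0,0,0],[0,0,0,0,0,0,0],[0,0,0,-1,0,0,0],[0,0,0,-1,0,0,0],[0,0,0,0,0,0,0],[0,0,0,0,0,0,0]]'; python3 -c "
from rel import *; st()"
```

```text
time: 12.8
eef_pos: [0.5453, 0.4114, 0.0754]
tcp_rot: [[-0.531, 0.847, -0.001], [0.847, 0.531, 0.001], [0.002, -0.0, -1.0]]
contact_force: [-0.3, -0.0, -1.1]
gripper_width: 0.0091
finger_force: 60.2
time: 13.8
eef_pos: [0.5449, 0.4109, 0.0944]
tcp_rot: [[-0.531, 0.847, -0.002], [0.847, 0.531, 0.0], [0.001, -0.001, -1.0]]
contact_force: [-0.1, 0.4, -0.7]
gripper_width: 0.0094
finger_force: 60.5
t13.80 p [0.5449 0.4109 0.0944] r0.682 q [-34.7  41.1 -10.8  89.5   9.   50.3 -16.6] F [-0.1  0.4 -0.7] w0.0094
[[-0.531, 0.847, -0.002], [0.847, 0.531, 0.0], [0.001, -0.001, -1.0]]
```

```bash
python3 -m creep '[[0,0,0,-4,0,0,0],[0,0,0,-4,0,0,0],[0,0,0,-4,0,0,0],[0,0,0,-4,0,0,0],[0,0,0,-4,0,0,0],[0,0,0,-3.5,0,0,0],[0,0,0,0,0,0,0],[0,0,0,0,0,0,0]]'; python3 -c "
from rel import *; st()
s=snap('side',4);S=read_state();p=S['eef_pos'];T=S['tcp_rot']
for d in(-.005,.0,.0204,.0244,.0544): print(d,proj(s,[p+d*T[:,2]]).round(1))
q=proj(s,[p+.03*T[:,2]])[0].astype(int); print(q)
crop(s,q[0]-45,q[1]-55,q[0]+45,q[1]+35,6,'pics/c7.png'); print(q-[45,55])"
```

```text
time: 14.8
eef_pos: [0.5451, 0.4106, 0.3282]
tcp_rot: [[-0.531, 0.847, -0.003], [0.847, 0.531, -0.001], [0.001, -0.003, -1.0]]
contact_force: [-0.8, -0.8, -0.8]
gripper_width: 0.0093
finger_force: 60.5
t14.80 p [0.5451 0.4106 0.3282] r0.682 q [-34.6  30.9 -11.6  71.2   6.   78.6 -13.7] F [-0.8 -0.8 -0.8] w0.0093
[[-0.531, 0.847, -0.003], [0.847, 0.531, -0.001], [0.001, -0.003, -1.0]]
-0.005 [[370.7 145. ]]
0.0 [[370.6 147.9]]
0.0204 [[369.8 159.5]]
0.0244 [[369.7 161.7]]
0.0544 [[368.6 177.9]]
[369 164]
[324 109]
```

View pics/c7.png

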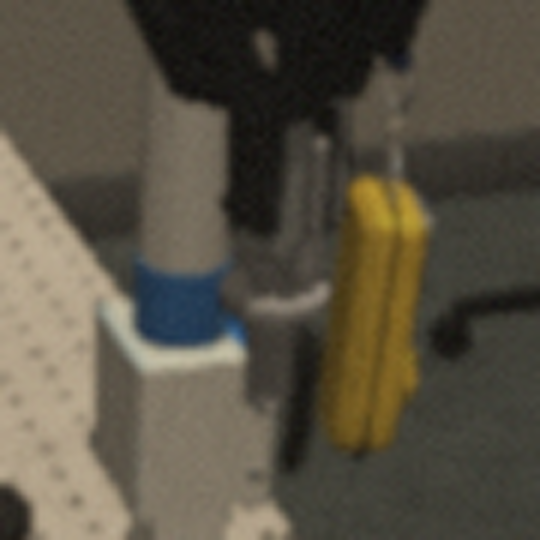

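The crop shows the small key upright in the fingers. The flange centre is at about px (370.3,156.5) and the shank tip at about (367.8,175.7), on the tool axis to within about 1 mm. The pole and pendant are well behind it.

```bash
python3 -m creep '[[0,0.8,-5.2,0,0,0,0],[0,0.8,-5.2,0,0,0,0],[0,0.8,-5.2,0,0,0,0],[0,0.8,-5.2,0,0,0,0],[0,0.8,-5.2,-0.5,0,0,0],[0,0,0,0,0,0,0],[0,0,0,0,0,0,0],[0,0,0,0,0,0,0]]' && python3 -m creep '[[0,-4.7,-0.3,0,0,0,0],[0,-4.7,-0.3,0,0,0,0],[0,-4.7,-0.3,0,0,0,0],[0,-4.5,-2.2,0,0,0,0],[0,-4.5,-2.2,0,0,0,0],[0,0,0,0,0,0,0],[0,0,0,0,0,0,0],[0,0,0,0,0,0,0]]'; cat > tgt.py <<'E'
from rel import *
b=np.load('box.npz');C=b['C']
ps=np.radians(-6.6);c_,s_=np.cos(np.radians(25)),np.sin(np.radians(25))
u=np.array([c_*np.cos(ps),c_*np.sin(ps),s_]);l=np.array([-np.sin(ps),np.cos(ps),0]);n=np.cross(u,l)
def Rt(sig): y=np.cos(sig)*u-np.sin(sig)*l; return np.c_[np.cross(y,-n),y,-n]
def where():
    d=read_state()['eef_pos']-C; T=read_state()['tcp_rot']; print("TCP u,l,n mm",(np.array([d@u,d@l,d@n])*1e3).round(2),"sig %.3f"%np.arctan2(-T[:,1]@l,T[:,1]@u),"tilt mrad u,l",(T[:,2]@u*1e3).round(0),(T[:,2]@l*1e3).round(0))
E
python3 -c "
from tgt import *; st(); rel(None,Rt(.06))"
```

```text
time: 15.85
eef_pos: [0.3047, 0.3069, 0.3342]
tcp_rot: [[-0.53, 0.848, -0.003], [0.848, 0.53, -0.0], [0.001, -0.002, -1.0]]
contact_force: [-0.0, -0.2, -1.2]
gripper_width: 0.0093
finger_force: 60.4
time: 16.85
eef_pos: [0.3818, 0.084, 0.3343]
tcp_rot: [[-0.533, 0.846, -0.002], [0.846, 0.533, 0.001], [0.002, -0.002, -1.0]]
contact_force: [-0.3, -0.6, -0.1]
gripper_width: 0.0089
finger_force: 60.4
t16.85 p [0.3818 0.084  0.3343] r0.391 q [-17.2   3.1  -2.1 110.7   0.   66.4  12.8] F [-0.3 -0.6 -0.1] w0.0089
[[-0.533, 0.846, -0.002], [0.846, 0.533, 0.001], [0.002, -0.002, -1.0]]
turn rad [-0.428 -0.137  0.725]
```

```bash
python3 -m creep '[[0,0,0,0,-0.086,-0.027,0.145],[0,0,0,0,-0.086,-0.027,0.145],[0,0,0,0,-0.086,-0.027,0.145],[0,0,0,0,-0.086,-0.027,0.145],[0,0,0,0,-0.086,-0.027,0.145],[0,0,0,0,0,0,0],[0,0,0,0,0,0,0],[0,0,0,0,0,0,0]]'; python3 -c "
from tgt import *; st(); where(); rel(C+n*.085,Rt(.06))"
```

```text
time: 17.85
eef_pos: [0.3822, 0.0827, 0.3345]
tcp_rot: [[0.156, 0.897, 0.414], [0.988, -0.151, -0.045], [0.022, 0.416, -0.909]]
contact_force: [0.6, -0.4, -0.6]
gripper_width: 0.0092
finger_force: 60.5
t17.85 p [0.3822 0.0827 0.3345] r0.391 q [-16.6  -9.1 -13.8 127.1  18.1  43.1 -51. ] F [ 0.6 -0.4 -0.6] w0.0092
[[0.156, 0.897, 0.414], [0.988, -0.151, -0.045], [0.022, 0.416, -0.909]]
TCP u,l,n mm [-119.66   49.3   254.01] sig 0.047 tilt mrad u,l -7.0 3.0
shift cm [-4.41 12.31 16.8 ]
turn rad [-0.007 -0.003  0.013]
```

```bash
python3 -m creep '[[0,-1.1,3.08,4.2,0,0,0],[0,-1.1,3.08,4.2,0,0,0],[0,-1.1,3.08,4.2,0,0,0],[0,-1.1,3.08,4.2,-0.007,-0.003,0.013],[0,0,0,0,0,0,0],[0,0,0,0,0,0,0],[0,0,0,0,0,0,0],[0,0,0,0,0,0,0]]'; python3 -c "
from tgt import *; st(); where(); rel(C+n*.06,Rt(.06))
t=snap('top',5);s=snap('side',5)
g=lambda f,x0,y0,x1,y1,k:cv2.resize(f['pixels'][y0:y1,x0:x1,::-1],None,fx=k,fy=k,interpolation=cv2.INTER_CUBIC)
a=g(t,355,150,425,225,5);c=g(s,250,100,325,175,5.8)
im=np.zeros((440,800,3),np.uint8);im[:375,:350]=a;im[:435,355:790]=c;cv2.imwrite('pics/c8.png',im)
S=read_state();p=S['eef_pos'];T=S['tcp_rot']
for d in(0,.0204,.0544): print(d,((proj(s,[p+d*T[:,2]])[0]-[250,100])*5.8+[355,0]).round(0))
print('C side',((proj(s,[C])[0]-[250,100])*5.8+[355,0]).round(0))"
```

```text
time: 18.85
eef_pos: [0.5546, 0.0132, 0.2331]
tcp_rot: [[0.17, 0.891, 0.422], [0.985, -0.165, -0.049], [0.026, 0.424, -0.905]]
contact_force: [0.6, 0.5, -0.9]
gripper_width: 0.0091
finger_force: 60.4
t18.85 p [0.5546 0.0132 0.2331] r0.555 q [ -8.2  12.5  -3.5 123.1  22.8  21.9 -41.1] F [ 0.6  0.5 -0.9] w0.0091
[[0.17, 0.891, 0.422], [0.985, -0.165, -0.049], [0.026, 0.424, -0.905]]
TCP u,l,n mm [-2.000e-02  6.000e-02  8.628e+01] sig 0.061 tilt mrad u,l 2.0 0.0
shift cm [-0.01 -0.    2.63]
turn rad [ 0.002 -0.    -0.001]
0 [678. 103.]
0.0204 [658. 146.]
0.0544 [626. 215.]
C side [596. 279.]
```

View pics/c8.png

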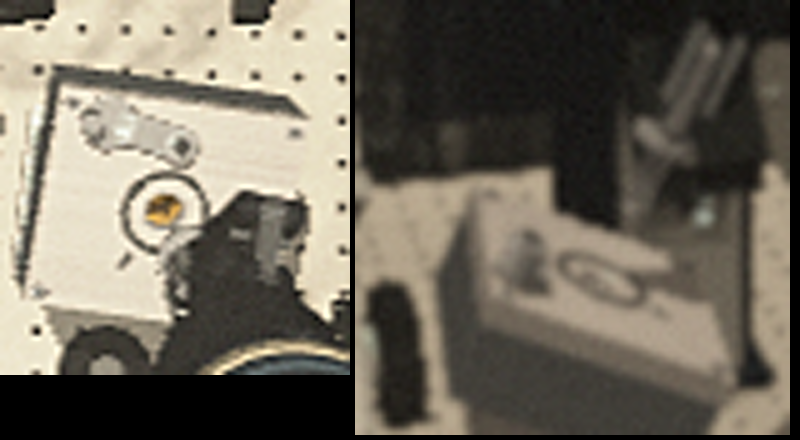

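```bash
python3 -m creep '[[0,0,0,1.3,0,0,0],[0,0,0,1.3,0,0,0],[0,0,0,1.3,0,0,0],[0,0,0,0,0,0,0],[0,0,0,0.3,0,0,0],[0,0,0,0.3,0,0,0],[0,0,0,0,0,0,0],[0,0,0,0,0,0,0]]'; python3 -c "
from tgt import *; st(); where(); F=read_state()['contact_force'];print('F u,l,n',F@u,F@l,F@n,read_state()['wrist_torque'])"
```

```text
time: 19.95
eef_pos: [0.5738, 0.0105, 0.1915]
tcp_rot: [[0.171, 0.891, 0.421], [0.985, -0.166, -0.049], [0.026, 0.423, -0.906]]
contact_force: [0.1, 1.0, -1.3]
gripper_width: 0.0093
finger_force: 60.4
t19.95 p [0.5738 0.0105 0.1915] r0.574 q [-1.030e+01  1.770e+01  1.000e-01  1.242e+02  2.690e+01  1.570e+01
 -4.490e+01] F [ 0.1  1.  -1.3] w0.0093
[[0.171, 0.891, 0.421], [0.985, -0.166, -0.049], [0.026, 0.423, -0.906]]
TCP u,l,n mm [-0.08 -0.4  40.48] sig 0.062 tilt mrad u,l 1.0 -0.0
F u,l,n -0.556606120800853 0.9836949860129472 -1.2141170571272715 [ 0.01376698  0.48513841 -0.04399419]
```

```bash
python3 -m creep '[[0,0,0,0.2,0,0,0],[0,0,0,0.2,0,0,0],[0,0,0,0.2,0,0,0],[0,0,0,0,0,0,0],[0,0,0,0,0,0,0],[0,0,0,0,0,0,0],[0,0,0,0,0,0,0],[0,0,0,0,0,0,0]]'; python3 -c "
from tgt import *; st(); where(); F=read_state()['contact_force'];print('F u,l,n',F@u,F@l,F@n,read_state()['wrist_torque'])"
```

```text
time: 20.95
eef_pos: [0.5767, 0.0109, 0.186]
tcp_rot: [[0.17, 0.891, 0.421], [0.985, -0.165, -0.048], [0.027, 0.423, -0.906]]
contact_force: [3.0, 5.3, -2.3]
gripper_width: 0.0093
finger_force: 60.1
t20.95 p [0.5767 0.0109 0.186 ] r0.577 q [-10.6  18.4   0.6 124.3  27.5  14.8 -45.4] F [ 3.   5.3 -2.3] w0.0093
[[0.17, 0.891, 0.421], [0.985, -0.165, -0.048], [0.027, 0.423, -0.906]]
TCP u,l,n mm [ 0.17  0.37 34.27] sig 0.062 tilt mrad u,l 2.0 1.0
F u,l,n 1.1991583693538574 5.581540254779137 -3.1279407805099875 [ 1.29433788 -0.04716401  0.64038698]
```

```bash
python3 -m creep '[[0,0.06,0,0,0,0,0],[0,0,0,0.2,0,0,0],[0,0,0,0.2,0,0,0],[0,0,0,0.2,0,0,0],[0,0,0,0,0,0,0],[0,0,0,0,0,0,0],[0,0,0,0,0,0,0],[0,0,0,0,0,0,0]]'; python3 -c "
from tgt import *; st(); where(); F=read_state()['contact_force'];print('F u,l,n',F@u,F@l,F@n,read_state()['wrist_torque'])"
```

```text
time: 21.95
eef_pos: [0.579, 0.0109, 0.1803]
tcp_rot: [[0.17, 0.891, 0.421], [0.985, -0.165, -0.049], [0.026, 0.423, -0.906]]
contact_force: [2.0, 4.1, -0.7]
gripper_width: 0.009
finger_force: 60.6
t21.95 p [0.579  0.0109 0.1803] r0.579 q [-11.   19.1   1.2 124.4  28.1  14.  -46.1] F [ 2.   4.1 -0.7] w0.0090
[[0.17, 0.891, 0.421], [0.985, -0.165, -0.049], [0.026, 0.423, -0.906]]
TCP u,l,n mm [-0.18  0.55 28.13] sig 0.062 tilt mrad u,l 1.0 -0.0
F u,l,n 1.0788023017804071 4.2560667149543985 -1.2638966243138827 [1.27699844 0.18565276 0.64342128]
```

```bash
python3 -m creep '[[0,0.06,0,0,0,0,0],[0,0,0,0.2,0,0,0],[0,0,0,0.2,0,0,0],[0,0,0,0.2,0,0,0],[0,0,0,0.1,0,0,0],[0,0,0,0,0,0,0],[0,0,0,0,0,0,0],[0,0,0,0,0,0,0]]'; python3 -c "
from tgt import *; st(); where(); F=read_state()['contact_force'];print('F u,l,n',F@u,F@l,F@n,read_state()['wrist_torque'])"
```

```text
time: 22.95
eef_pos: [0.5819, 0.0107, 0.174]
tcp_rot: [[0.171, 0.891, 0.42], [0.985, -0.166, -0.049], [0.026, 0.422, -0.906]]
contact_force: [1.9, 3.4, -3.6]
gripper_width: 0.0093
finger_force: 60.1
t22.95 p [0.5819 0.0107 0.174 ] r0.582 q [-11.4  19.9   1.9 124.4  28.8  13.1 -46.8] F [ 1.9  3.4 -3.6] w0.0093
[[0.171, 0.891, 0.42], [0.985, -0.166, -0.049], [0.026, 0.422, -0.906]]
TCP u,l,n mm [-0.18  0.71 21.2 ] sig 0.062 tilt mrad u,l 1.0 -1.0
F u,l,n -0.13561008988907985 3.6138177098082345 -3.875058935429516 [0.94677165 0.25344903 0.39341456]
```

```bash
python3 -m creep '[[0,0.05,0,0.1,0,0,0],[0,0,0,0.1,0,0,0],[0,0,0,0,0,0,0],[0,0,0,0,0,0,0],[0,0,0,0,0,0,0],[0,0,0,0,0,0,0],[0,0,0,0,0,0,0],[0,0,0,0,0,0,0]]'; python3 -c "
from tgt import *; st(); where(); F=read_state()['contact_force'];print('F u,l,n',F@u,F@l,F@n,read_state()['wrist_torque'])"
```

```text
time: 23.95
eef_pos: [0.5823, 0.0108, 0.1733]
tcp_rot: [[0.171, 0.891, 0.421], [0.985, -0.166, -0.05], [0.026, 0.423, -0.906]]
contact_force: [-12.0, 2.6, 16.8]
gripper_width: 0.0092
finger_force: 63.7
t23.95 p [0.5823 0.0108 0.1733] r0.582 q [-11.6  20.    2.1 124.5  29.   12.9 -47.1] F [-12.    2.6  16.8] w0.0092
[[0.171, 0.891, 0.421], [0.985, -0.166, -0.05], [0.026, 0.423, -0.906]]
TCP u,l,n mm [-0.11  0.84 20.4 ] sig 0.063 tilt mrad u,l 2.0 -1.0
F u,l,n -3.932246325517195 1.2387111361418632 20.419878574836616 [0.72451909 1.10186454 0.32541355]
```

```bash
python3 -m creep '[[0,0,0,0,0,0,0.1],[0,0,0,0,0,0,0.1],[0,0,0,0,0,0,0.1],[0,0,0,0,0,0,0.1],[0,0,0,0,0,0,0],[0,0,0,0,0,0,0],[0,0,0,0,0,0,0],[0,0,0,0,0,0,0]]'; python3 -c "
from tgt import *; st(); where(); S=read_state();F=S['contact_force'];print('F u,l,n',F@u,F@l,F@n,S['wrist_torque'],S['wrist_torque']@n)"
```

```text
time: 24.95
eef_pos: [0.583, 0.011, 0.1736]
tcp_rot: [[0.504, 0.753, 0.422], [0.842, -0.537, -0.049], [0.189, 0.38, -0.905]]
contact_force: [-8.9, 4.1, 16.6]
gripper_width: 0.009
finger_force: 63.3
t24.95 p [0.583  0.011  0.1736] r0.583 q [-15.4  20.2   7.2 124.6  20.8  11.9 -61.9] F [-8.9  4.1 16.6] w0.0090
[[0.504, 0.753, 0.422], [0.842, -0.537, -0.049], [0.189, 0.38, -0.905]]
TCP u,l,n mm [ 0.6   1.1  20.41] sig 0.463 tilt mrad u,l 3.0 -0.0
F u,l,n -1.4004411583807277 3.0473874722377845 18.954707409755997 [0.70346437 0.68018523 0.28728277] -0.001920338855115948
```

```bash
python3 -m creep '[[0,0,0,0,0,0,0.1],[0,0,0,0,0,0,0.1],[0,0,0,0,0,0,0.1],[0,0,0,0,0,0,0.1],[0,0,0,0,0,0,0],[0,0,0,0,0,0,0],[0,0,0,0,0,0,0],[0,0,0,0,0,0,0]]'; python3 -c "
from tgt import *; st(); where(); S=read_state();F=S['contact_force'];print('F u,l,n',F@u,F@l,F@n,S['wrist_torque'],S['wrist_torque']@n)"
```

```text
time: 25.95
eef_pos: [0.5834, 0.0105, 0.1739]
tcp_rot: [[0.758, 0.497, 0.423], [0.566, -0.823, -0.05], [0.323, 0.277, -0.905]]
contact_force: [-5.8, 2.0, 15.7]
gripper_width: 0.0095
finger_force: 63.2
t25.95 p [0.5834 0.0105 0.1739] r0.583 q [-18.9  20.5  11.9 124.6  12.1  11.2 -76. ] F [-5.8  2.  15.7] w0.0095
[[0.758, 0.497, 0.423], [0.566, -0.823, -0.05], [0.323, 0.277, -0.905]]
TCP u,l,n mm [ 1.11  0.66 20.42] sig 0.863 tilt mrad u,l 3.0 -1.0
F u,l,n 1.2321524276275637 1.2820582696866032 16.782948828579347 [0.37773572 0.32234981 0.09472277] -0.0570740793146332
```

```bash
python3 -m creep '[[0,0,0,0,0,0,0.1],[0,0,0,0,0,0,0.1],[0,0,0,0,0,0,0.1],[0,0,0,0,0,0,0.1],[0,0,0,0,0,0,0],[0,0,0,0,0,0,0],[0,0,0,0,0,0,0],[0,0,0,0,0,0,0]]'; python3 -c "
from tgt import *; st(); where(); S=read_state();F=S['contact_force'];print('F u,l,n',F@u,F@l,F@n,S['wrist_torque'],S['wrist_torque']@n)"
```

```text
time: 26.95
eef_pos: [0.5835, 0.0099, 0.174]
tcp_rot: [[0.892, 0.161, 0.423], [0.201, -0.978, -0.05], [0.406, 0.13, -0.905]]
contact_force: [-5.6, 0.2, 15.8]
gripper_width: 0.009
finger_force: 63.1
t26.95 p [0.5835 0.0099 0.174 ] r0.584 q [-22.   20.8  16.3 124.7   2.7  10.8 -89.6] F [-5.6  0.2 15.8] w0.0090
[[0.892, 0.161, 0.423], [0.201, -0.978, -0.05], [0.406, 0.13, -0.905]]
TCP u,l,n mm [ 1.37  0.1  20.4 ] sig 1.264 tilt mrad u,l 4.0 -1.0
F u,l,n 1.6025747560225914 -0.41414607634869494 16.694507121203596 [-0.08207472  0.14973751  0.01758512] 0.05766736145656796
```

```bash
python3 -m creep '[[0,0,0,0,0,0,0.07],[0,0,0,0,0,0,0.07],[0,0,0,0,0,0,0.06],[0,0,0,0,0,0,0],[0,0,0,0,0,0,0],[0,0,0,0,0,0,0],[0,0,0,0,0,0,0],[0,0,0,0,0,0,0]]'; python3 -c "
from tgt import *; st(); where(); S=read_state();F=S['contact_force'];print('F u,l,n',F@u,F@l,F@n,S['wrist_torque'],S['wrist_torque']@n,S['joint_efforts'][6])"; python3 -m creep '[[0,0,0,0,0,0,0.05],[0,0,0,0,0,0,0.05],[0,0,0,0,0,0,0],[0,0,0,0,0,0,0],[0,0,0,0,0,0,0],[0,0,0,0,0,0,0],[0,0,0,0,0,0,0],[0,0,0,0,0,0,0]]'; python3 -c "
from tgt import *; st(); where(); S=read_state();F=S['contact_force'];print('F u,l,n',F@u,F@l,F@n,S['wrist_torque'],S['wrist_torque']@n,S['joint_efforts'][6])"
```

```text
time: 27.95
eef_pos: [0.5836, 0.0095, 0.174]
tcp_rot: [[0.906, -0.019, 0.423], [0.002, -0.999, -0.05], [0.423, 0.046, -0.905]]
contact_force: [-5.6, -1.4, 15.8]
gripper_width: 0.0091
finger_force: 63.1
t27.95 p [0.5836 0.0095 0.174 ] r0.584 q [-23.6  21.   18.5 124.8  -2.2  10.7 -96.2] F [-5.6 -1.4 15.8] w0.0091
[[0.906, -0.019, 0.423], [0.002, -0.999, -0.05], [0.423, 0.046, -0.905]]
TCP u,l,n mm [ 1.44 -0.23 20.43] sig 1.464 tilt mrad u,l 4.0 -1.0
F u,l,n 1.8040764603086654 -2.0342778527747 16.54586416697052 [-0.29592566  0.10155397 -0.03015952] 0.10183389609810652 -0.07255759555846453
time: 28.95
eef_pos: [0.5835, 0.0094, 0.174]
tcp_rot: [[0.899, -0.11, 0.423], [-0.098, -0.994, -0.05], [0.426, 0.004, -0.905]]
contact_force: [-5.2, -1.3, 15.7]
gripper_width: 0.0091
finger_force: 63.2
t28.95 p [0.5835 0.0094 0.174 ] r0.584 q [-24.4  21.2  19.5 124.8  -4.7  10.7 -99.4] F [-5.2 -1.3 15.7] w0.0091
[[0.899, -0.11, 0.423], [-0.098, -0.994, -0.05], [0.426, 0.004, -0.905]]
TCP u,l,n mm [ 1.43 -0.38 20.43] sig 1.565 tilt mrad u,l 4.0 -2.0
F u,l,n 2.0547644082180856 -1.8882468450372072 16.377655686741395 [-0.38044608  0.11909943 -0.11760305] 0.05891855069631015 -0.0938669010065496
```

```bash
python3 -m creep '[[0,0,0,0,0,0,0.04],[0,0,0,0,0,0,0.04],[0,0,0,0,0,0,0],[0,0,0,0,0,0,0],[0,0,0,0,0,0,0],[0,0,0,0,0,0,0],[0,0,0,0,0,0,0],[0,0,0,0,0,0,0]]'; python3 -c "
from tgt import *; where(); S=read_state();F=S['contact_force'];print(S['q'].round(1),'F u,l,n',F@u,F@l,F@n,S['wrist_torque'],S['wrist_torque']@n,S['joint_efforts'][6])
f=snap('top',6)
A=f['pixels'].astype(np.float32).mean(2)
for r in(22,23,24,25,28):
    th=np.radians(np.arange(-50,-10,4)); P=[C+r/1e3*(-np.cos(a)*u-np.sin(a)*l) for a in th]
    q=proj(f,P).astype(np.float32); print(r,[int(v) for v in cv2.remap(A,q[None,:,0],q[None,:,1],cv2.INTER_LINEAR)[0]])
"
```

```text
time: 29.95
eef_pos: [0.5835, 0.0093, 0.174]
tcp_rot: [[0.888, -0.181, 0.423], [-0.177, -0.983, -0.051], [0.425, -0.03, -0.905]]
contact_force: [-6.5, -3.2, 16.8]
gripper_width: 0.0088
finger_force: 63.2
TCP u,l,n mm [ 1.41 -0.5  20.42] sig 1.644 tilt mrad u,l 4.0 -2.0
[ -25.    21.2   20.4  124.8   -6.7   10.7 -102. ] F u,l,n 1.565530071597162 -3.940184949446356 17.83262800702299 [-0.71562493  0.17886443  0.05153971] 0.3558309504371608 -0.32526603899896145
22 [59, 58, 59, 62, 62, 63, 63, 63, 64, 59]
23 [61, 58, 56, 61, 61, 62, 61, 61, 62, 60]
24 [60, 58, 57, 63, 64, 63, 61, 58, 59, 59]
25 [54, 56, 56, 62, 67, 66, 61, 56, 56, 56]
28 [63, 54, 54, 62, 64, 62, 59, 58, 57, 56]
```

```bash
python3 -m creep '[[0,0,0,0,0,0,0.04],[0,0,0,0,0,0,0.04],[0,0,0,0,0,0,0],[0,0,0,0,0,0,0],[0,0,0,0,0,0,0],[0,0,0,0,0,0,0],[0,0,0,0,0,0,0],[0,0,0,0,0,0,0]]'; python3 -c "
from tgt import *; where(); S=read_state();F=S['contact_force'];print(S['q'].round(1),'F u,l,n',F@u,F@l,F@n,S['wrist_torque'],S['wrist_torque']@n,S['joint_efforts'][6])"
```

```text
time: 31.0
eef_pos: [0.5835, 0.0091, 0.174]
tcp_rot: [[0.871, -0.251, 0.423], [-0.254, -0.966, -0.051], [0.421, -0.063, -0.905]]
contact_force: [-7.0, -2.5, 16.0]
gripper_width: 0.0089
finger_force: 63.5
TCP u,l,n mm [ 1.41 -0.63 20.43] sig 1.724 tilt mrad u,l 4.0 -2.0
[ -25.6   21.3   21.3  124.8   -8.7   10.7 -104.5] F u,l,n 0.7017210720493237 -3.2836430250704796 17.358794982052718 [-0.90243815  0.12584417  0.19645201] 0.5630181104919835 -0.5603783391416073
```

```bash
python3 -m creep '[[0,0,0,-0.05,0,0,-0.05],[0,0,0,0,0,0,0],[30,0,0,0,0,0,0],[30,0,0,0,0,0,0],[30,0,0,0,0,0,0],[30,0,0,0,0,0,0],[30,0,0,-1,0,0,0],[30,0,0,-2,0,0,0]]'; python3 -m creep '[[30,0,0,-4,0,0,0],[30,0,0,-5,0,0,0],[30,0,0,-5,0,0,0],[30,0,0,0,0,0,0],[30,-5,0,0,0,0,0],[30,-5,0,0,0,0,0],[30,-5,0,0,0,0,0],[30,0,0,0,0,0,0]]'; python3 -c "
from tgt import *; st();where()
t=snap('top',7);s=snap('side',7)
g=lambda f,x0,y0,x1,y1,k:cv2.resize(f['pixels'][y0:y1,x0:x1,::-1],None,fx=k,fy=k,interpolation=cv2.INTER_CUBIC)
a=g(t,355,150,425,225,5);c=g(s,250,100,325,175,5.8)
im=np.zeros((440,800,3),np.uint8);im[:375,:350]=a;im[:435,355:790]=c;cv2.imwrite('pics/c9.png',im)
A=t['pixels'].astype(np.float32).mean(2)
for r in(21,22,23,24,25,28):
    th=np.radians(np.arange(-50,-10,3)); P=[C+r/1e3*(-np.cos(a)*u-np.sin(a)*l) for a in th]
    q=proj(t,P).astype(np.float32); print(r,[int(v) for v in cv2.remap(A,q[None,:,0],q[None,:,1],cv2.INTER_LINEAR)[0]])
"
```

```text
time: 32.0
eef_pos: [0.5695, 0.0125, 0.2001]
tcp_rot: [[0.884, -0.206, 0.42], [-0.204, -0.978, -0.05], [0.42, -0.042, -0.906]]
contact_force: [-0.5, -0.2, -0.3]
gripper_width: 0.0255
finger_force: 0.0
time: 33.0
eef_pos: [0.3751, 0.0495, 0.2615]
tcp_rot: [[0.887, -0.2, 0.417], [-0.197, -0.979, -0.05], [0.418, -0.038, -0.907]]
contact_force: [1.2, -0.0, 0.1]
gripper_width: 0.0259
finger_force: 0.0
t33.00 p [0.3751 0.0495 0.2615] r0.378 q [ -56.9   -8.1   24.5  138.6   35.    33.9 -161. ] F [ 1.2 -0.   0.1] w0.0259
[[0.887, -0.2, 0.417], [-0.197, -0.979, -0.05], [0.418, -0.038, -0.907]]
TCP u,l,n mm [-153.4    15.51  189.18] sig 1.665 tilt mrad u,l -3.0 -1.0
21 [139, 141, 144, 148, 149, 139, 123, 101, 97, 115, 138, 151, 149, 132]
22 [175, 179, 191, 194, 184, 173, 155, 133, 138, 162, 189, 196, 179, 176]
23 [214, 207, 219, 229, 210, 197, 174, 147, 164, 202, 212, 214, 207, 209]
24 [228, 224, 228, 230, 229, 208, 161, 131, 160, 208, 215, 221, 224, 228]
25 [224, 224, 225, 227, 228, 205, 157, 104, 149, 197, 219, 223, 224, 223]
28 [219, 218, 216, 219, 224, 204, 151, 100, 145, 195, 216, 222, 219, 217]
```

View pics/c9.png

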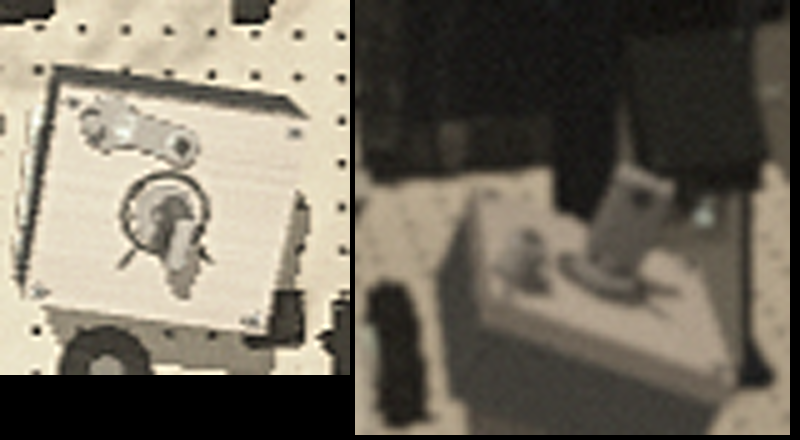

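The final view shows the key standing in the socket with its flange seated on the face, at about crop (615,270). The pointer lines up with the clockwise-stop mark (both at −29°), and the cover is aside at the upper left.

```bash
python3 -c "
from cell import *; print(close_job())"
```

```text
the job is handed in; nothing more can be done
None
```

The job is handed in at about 33 s: I swung the cover clear to the left, then pushed the smaller key fully home and turned it clockwise to the stop. The last pictures show the ring's pointer on the stop mark, the key standing with its flange on the face and the cover still aside, and I didn't move the larger key or anything else.

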